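# Close the crib's garden wall and hang its lanterns

## Task

Finish this corner of the nativity crib: set the three loose stone blocks upright into the three gaps of the garden wall, each resting on the board and flush with its neighbours, without shifting or tipping the stones that already stand there, then lay the timber wall plate flat along the top of the row between the two pillars. Hang every lantern that is on the bench by its bail on one of the stable's hooks, one to a hook and hanging free, and leave the tools, jars and other things on the bench where they are.

Things in the scene. Friction and masses are not known exactly. Their poses are not given: they have to be found in the camera images.
- wall: model garden wall on a fixed 110 x 310 mm plywood board. Origin: centre of the board's underside; x across the wall, y along the row of stones, z up. The row stands at x = 0 on the board's top (z 14 mm) between two fixed pillars, 36 x 28 mm, tops at z 92 mm, inner faces 248 mm apart. Four stones stand there, leaving three gaps 37 mm wide centred at y = -71, 0, +71 mm
- set0: cast stone block already standing loose in the wall's row, at wall y = -106.5 mm; 30 mm (x) x 34 mm (y) x 46 mm high, 90 g. Origin: centre of its underside
- set1: cast stone block already standing loose in the wall's row, at wall y = -35.5 mm; 30 mm (x) x 34 mm (y) x 46 mm high, 90 g. Origin: centre of its underside
- set2: cast stone block already standing loose in the wall's row, at wall y = +35.5 mm; 30 mm (x) x 34 mm (y) x 46 mm high, 90 g. Origin: centre of its underside
- set3: cast stone block already standing loose in the wall's row, at wall y = +106.5 mm; 30 mm (x) x 34 mm (y) x 46 mm high, 90 g. Origin: centre of its underside
- stone0: cast stone block still to be set, the same as those in the wall, standing upright on the bench: 30 mm (its x, the depth of the wall) x 34 mm (its y, along the wall) x 46 mm high, about 90 g. Origin: centre of its underside. The two foot edges on its y faces are bevelled, 2.5 mm in and 5 mm up
- stone1: cast stone block still to be set, the same as those in the wall, standing upright on the bench: 30 mm (its x, the depth of the wall) x 34 mm (its y, along the wall) x 46 mm high, about 90 g. Origin: centre of its underside. The two foot edges on its y faces are bevelled, 2.5 mm in and 5 mm up
- stone2: cast stone block still to be set, the same as those in the wall, standing upright on the bench: 30 mm (its x, the depth of the wall) x 34 mm (its y, along the wall) x 46 mm high, about 90 g. Origin: centre of its underside. The two foot edges on its y faces are bevelled, 2.5 mm in and 5 mm up
- beam: timber wall plate that tops the stones: 241 mm (x) x 36 mm (y) x 20 mm high, about 130 g, lying flat at the robot's left, its x roughly along the world's. Origin: centre of its underside. In place it lies along the row on the stones' tops (60 mm above the bench) between the two pillars, 3.5 mm free at each end
- stable: model stable without roof, fixed on a 12 mm board that reaches 90 mm out in front. Origin: on the bench below the middle of its front wall; x points into the stable, y along the front, z up. 290 mm wide, 105 mm deep, wall head 158 mm above the bench (hook blocks to 165 mm). Three iron lantern hooks stand out from the front wall to -x
- hook0 (a point): lantern hook 0 of the stable: where the middle of a bail's bar rests, 58 mm out from the front wall, axes as the stable's. A level wire arm 4 mm thick, its top 2 mm below this point (162 mm above the bench), runs from the wall 66 mm out to -x and ends in a tip turned up and outwards: end 77 mm from the wall, 169 mm above the bench. Hooks are 88 mm apart
- hook1 (a point): lantern hook 1 of the stable: where the middle of a bail's bar rests, 58 mm out from the front wall, axes as the stable's. A level wire arm 4 mm thick, its top 2 mm below this point (162 mm above the bench), runs from the wall 66 mm out to -x and ends in a tip turned up and outwards: end 77 mm from the wall, 169 mm above the bench. Hooks are 88 mm apart
- hook2 (a point): lantern hook 2 of the stable: where the middle of a bail's bar rests, 58 mm out from the front wall, axes as the stable's. A level wire arm 4 mm thick, its top 2 mm below this point (162 mm above the bench), runs from the wall 66 mm out to -x and ends in a tip turned up and outwards: end 77 mm from the wall, 169 mm above the bench. Hooks are 88 mm apart
- lantern0: small crib lantern standing on the bench (or absent): heavy square foot 54 x 54 mm, 6 mm thick, above it a square metal and glass body 36 x 36 mm up to 50 mm, hipped roof to 60 mm, stiff wire bail fixed over the roof, 90 mm high overall, about 90 g. Origin: centre of its underside. The bail stands in the lantern's y-z plane: wire 4 mm thick, loop 24 mm wide inside, 26 mm between roof and bar
- lantern1: small crib lantern standing on the bench (or absent): heavy square foot 54 x 54 mm, 6 mm thick, above it a square metal and glass body 36 x 36 mm up to 50 mm, hipped roof to 60 mm, stiff wire bail fixed over the roof, 90 mm high overall, about 90 g. Origin: centre of its underside. The bail stands in the lantern's y-z plane: wire 4 mm thick, loop 24 mm wide inside, 26 mm between roof and bar
- lantern2: small crib lantern standing on the bench (or absent): heavy square foot 54 x 54 mm, 6 mm thick, above it a square metal and glass body 36 x 36 mm up to 50 mm, hipped roof to 60 mm, stiff wire bail fixed over the roof, 90 mm high overall, about 90 g. Origin: centre of its underside. The bail stands in the lantern's y-z plane: wire 4 mm thick, loop 24 mm wide inside, 26 mm between roof and bar
- bail0 (a point): middle of the bar at the top of lantern 0's bail, 88 mm above the lantern's underside; axes as the lantern's
- bail1 (a point): middle of the bar at the top of lantern 1's bail, 88 mm above the lantern's underside; axes as the lantern's
- bail2 (a point): middle of the bar at the top of lantern 2's bail, 88 mm above the lantern's underside; axes as the lantern's
- tape: bystander: cardboard tape roll, 68 mm across, 20 mm high. Origin: centre of its underside
- paint: bystander: small paint jar, 42 mm across, 52 mm high
- driver: bystander: screwdriver lying on the bench, 160 mm
- glue: bystander: glue bottle, 48 mm across, 115 mm high
- cork: bystander: cork sanding block, 40 x 65 mm, 25 mm high
Not all that is in view belongs to the job. What is shaped like the stone2 but red is not meant.

How it is judged:
On the way, in this order (a step that is already met when the one before it is completed fails the run):
1. all three loose stones stand in the gaps of the wall (angle between each of stone0, stone1, stone2's own z axis and vertical below 0.08 rad and angle between the y axis of each of stone0, stone1, stone2 and the y axis of wall, either way round below 0.12 rad and x of stone0 in the frame of wall between -0.005 and 0.005 m and z of stone0 in the frame of wall between 0.01 and 0.018 m and (y of stone0 in the frame of wall between -0.076 and -0.066 m or y of stone0 in the frame of wall between -0.005 and 0.005 m or y of stone0 in the frame of wall between 0.066 and 0.076 m) and x of stone1 in the frame of wall between -0.005 and 0.005 m and z of stone1 in the frame of wall between 0.01 and 0.018 m and (y of stone1 in the frame of wall between -0.076 and -0.066 m or y of stone1 in the frame of wall between -0.005 and 0.005 m or y of stone1 in the frame of wall between 0.066 and 0.076 m) and x of stone2 in the frame of wall between -0.005 and 0.005 m and z of stone2 in the frame of wall between 0.01 and 0.018 m and (y of stone2 in the frame of wall between -0.076 and -0.066 m or y of stone2 in the frame of wall between -0.005 and 0.005 m or y of stone2 in the frame of wall between 0.066 and 0.076 m)), for 0.2 s.
2. then the wall plate lies on the row between the pillars (x of beam in the frame of wall between -0.007 and 0.007 m and z of beam in the frame of wall between 0.056 and 0.064 m and angle between the x axis of beam and the y axis of wall, either way round below 0.06 rad and angle between beam's own z axis and vertical below 0.05 rad and y of beam in the frame of wall between -0.008 and 0.008 m), for 0.2 s.
At the end, for the whole second after the job is handed in: Loose stones upright on the board, within 5 mm of a gap's middle and the row's line; older stones within 5 mm of their places; wall plate flat on the stones within 7 mm; each lantern at rest on its own hook (bail on its arm, tilt under 0.3 rad); other things moved under 50 mm (all of step 1 and all of step 2 and angle between each of set0, set1, set2, set3's own z axis and vertical below 0.08 rad and x of set0 in the frame of wall between -0.005 and 0.005 m and y of set0 in the frame of wall between -0.1115 and -0.1015 m and z of each of set0, set1, set2, set3 in the frame of wall below 0.018 m and x of set1 in the frame of wall between -0.005 and 0.005 m and y of set1 in the frame of wall between -0.0405 and -0.0305 m and x of set2 in the frame of wall between -0.005 and 0.005 m and y of set2 in the frame of wall between 0.0305 and 0.0405 m and x of set3 in the frame of wall between -0.005 and 0.005 m and y of set3 in the frame of wall between 0.1015 and 0.1115 m and angle between each of lantern0, lantern1, lantern2, glue, paint's own z axis and vertical below 0.3 rad and linear speed of each of lantern0, lantern1, lantern2 below 0.03 m/s and ((x of bail0 in the frame of hook0 between -0.018 and 0.036 m and y of bail0 in the frame of hook0 between -0.012 and 0.012 m and z of bail0 in the frame of hook0 between -0.006 and 0.006 m) or (x of bail0 in the frame of hook1 between -0.018 and 0.036 m and y of bail0 in the frame of hook1 between -0.012 and 0.012 m and z of bail0 in the frame of hook1 between -0.006 and 0.006 m) or (x of bail0 in the frame of hook2 between -0.018 and 0.036 m and y of bail0 in the frame of hook2 between -0.012 and 0.012 m and z of bail0 in the frame of hook2 between -0.006 and 0.006 m)) and ((x of bail1 in the frame of hook0 between -0.018 and 0.036 m and y of bail1 in the frame of hook0 between -0.012 and 0.012 m and z of bail1 in the frame of hook0 between -0.006 and 0.006 m) or (x of bail1 in the frame of hook1 between -0.018 and 0.036 m and y of bail1 in the frame of hook1 between -0.012 and 0.012 m and z of bail1 in the frame of hook1 between -0.006 and 0.006 m) or (x of bail1 in the frame of hook2 between -0.018 and 0.036 m and y of bail1 in the frame of hook2 between -0.012 and 0.012 m and z of bail1 in the frame of hook2 between -0.006 and 0.006 m)) and ((x of bail2 in the frame of hook0 between -0.018 and 0.036 m and y of bail2 in the frame of hook0 between -0.012 and 0.012 m and z of bail2 in the frame of hook0 between -0.006 and 0.006 m) or (x of bail2 in the frame of hook1 between -0.018 and 0.036 m and y of bail2 in the frame of hook1 between -0.012 and 0.012 m and z of bail2 in the frame of hook1 between -0.006 and 0.006 m) or (x of bail2 in the frame of hook2 between -0.018 and 0.036 m and y of bail2 in the frame of hook2 between -0.012 and 0.012 m and z of bail2 in the frame of hook2 between -0.006 and 0.006 m)) and horizontal distance between lantern0 and lantern1 above 0.05 m and horizontal distance between each of lantern0, lantern1 and lantern2 above 0.05 m and linear speed of each of stone0, stone1, stone2, beam below 0.02 m/s and distance of each of tape, paint, driver, glue, cork from where it was at the start of the episode below 0.05 m); the robot touches nothing.
It fails at once if a stone already in the wall is knocked over (angle between any of set0, set1, set2, set3's own z axis and vertical above 0.5 rad).
It fails at once if the glue bottle is knocked over (angle between glue's own z axis and vertical above 0.8 rad).
Of lantern0, lantern1, lantern2 only 1 to 3 are there at a start; the rules pass over those that are not, and their reading is None.
At some moment in a run one of lantern0, lantern1, lantern2 may be knocked a few centimetres aside while the robot is not near it.
It also fails if it takes over 210 s, if anything falls off the work surface, if the arm or the gripper's body presses on something with over 40 N, if the wrist force passes 120 N, or if a joint passes its speed limit or range.

## Robot

A 6-joint arm with a two-finger parallel gripper is mounted at the origin on the work surface. World frame = base frame: x ahead of the robot, y to its left, z up, the work surface at z = 0. Lengths are in m, angles in rad, forces in N, time in s.
With the tool pointing down it reaches from about 0.3 to 0.775 m from the base axis. Payload 14.6 kg.
Tool frame: the origin (TCP) lies midway between the tips of the shut fingers; the grasp point (between the pads) lies 19 mm behind it; z points along the fingers, y is the line along which they close (so a half turn about z gives the same grasp; the last joint's range is limited). The gripper opens to 94 mm and grips with 3 to 60 N. Pads are 16 mm wide; open, the fingers measure 119 mm over their backs; the gripper's body (75 mm by 177 mm) begins 78 mm behind the grasp point.
Start: joints at [-1.236, 0.3, 1.521, -0, 1.321, -0.067], TCP at [0.215, -0.506, 0.167] pointing down, gripper open.
Joint ranges: [-3.03, 3.03], [-0.79, 2.21], [0.23, 2.52], [-1.04, 4.18], [0, 3.07], [-2.55, 2.55]. Speed limits (rad/s): [2.22, 2.22, 2.57, 3.14, 3.14, 3.14].

## Interface

Orientations are given as [roll, pitch, yaw] about the fixed x, y, z axes, in that order (R = Rz(yaw) Ry(pitch) Rx(roll)).
In Python, from station import ctrl gives the robot as it stands. The module is installed in compiled form; this text tells all that it offers.
- The arm moves only by the tool servo_tool, never from a script. Its argument "plan" is a list of rows, each a list of 7 numbers: the opening in per cent of the stroke, from 0 (shut) to 100 (fully open), then the shift along the tool's x, y, z in m, then the turn, a rotation vector about the tool's x, y, z in rad. A call has exactly 8 rows; each row shifts and turns the commanded pose from where the row before left it, along the tool's axes as they then stand; what a row does not reach is not made up. A row lasts 1/8 s, in which the tool goes at most 62.5 mm and 10.7 degrees, less where a joint would pass 70% of its speed; a pose out of reach is approached as far as the arm can. A call with a gripper value outside its range is refused whole. The fingers move at their own pace and stop on an object; "force" is the grip in N (left out, the last holds). Time passes only in rows, so rows that do not move let the fingers close, or fill a call up. It gives the time, the measured TCP pose, the force, the opening and the grip force at its end, in the units of the state.
- ctrl.get_obs(): the state, without advancing time (a new reading comes with each control period).
- ctrl.camera(name): name is "side" or "top"; returns a dict with "pixels" (480x640x3 uint8, red, green, blue), "z_map" (480x640 float32, m along the optical axis (not along the pixel's ray), 0 where there is no reading), "mtx" (3x3 intrinsics, pixels), "pose" (4x4, takes a point from camera to world coordinates). Camera axes: x right, y up, looking along -z (the intrinsics and any distortion apply to the point x, -y, -z); pixel columns grow to the right and rows downward; lengths in m; the calibration is good to about 2 mm. A picture is of the moment at which its call begins.
- ctrl.hand_in(): hands the job in; it is judged then, once.
The state is a dict: "time_s": time; "qpos": joint angles; "joint_vel": joint speeds; "tau": joint torques, N m; "ee_pos": TCP position; "eef_rot": TCP orientation; "force": force on the tool from outside, world axes, zero at the start; "moment": the same for the moment, N m; "grip_width": finger opening in m; "grip_force": force on a finger pad.
Only numpy, scipy, OpenCV 4.12 (cv2) and the standard library are available. Lean on these libraries where they do the work, as an engineer would, in place of code of your own. Each camera call takes 0.05 s, during which the arm holds its last target. There are 200 camera calls.

## Working session

There is one attempt and no reset: what is moved stays moved. The work goes in short steps, Python scripts to look and compute and a tool call to move; the robot and the scene stay as the last step left them, time stands still between calls to the robot, and variables do not carry over. Pictures are saved under pics/ and viewed, at most 14 in all, crops included, and the job is handed in when it is done.

Besides the shell and the picture viewer there is one more tool, called after "Emit:" as name([rows], argument=value, ...), one row to a line, values as JSON. servo_tool: Moves the arm, as the interface text tells. Its arguments: {"type":"object","properties":{"plan":{"type":"array","items":{"type":"array","items":{"type":"number"}}},"force":{"type":"number"}},"required":["plan"]}

```bash
mkdir -p pics; cat > h.py <<'E'
import numpy as np, cv2
from station import ctrl
from scipy.spatial.transform import Rotation as R
def shot(n):
    c=ctrl.camera(n); np.savez('/tmp/'+n+'.npz',**c); return c
def load(n): return dict(np.load('/tmp/'+n+'.npz'))
def cloud(c):
    z=c['z_map'].astype(float); K=c['mtx']; v,u=np.mgrid[:480,:640]
    p=np.stack([(u-K[0,2])/K[0,0]*z,-(v-K[1,2])/K[1,1]*z,-z],-1)
    P=p@c['pose'][:3,:3].T+c['pose'][:3,3]; P[z==0]=np.nan; return P
def save(c,f): cv2.imwrite('pics/'+f,c['pixels'][:,:,::-1])
E
python3 - <<'E'
from h import *
print(ctrl.get_obs())
for n in('top','side'):
    c=shot(n); save(c,n+'0.png'); print(n,c['mtx'],c['pose'],[k for k in c])
E
```

```text
{'time_s': 0.0, 'qpos': array([-1.23558217e+00,  3.00469820e-01,  1.52159847e+00, -5.10982164e-07,
        1.32070185e+00, -6.65809971e-02]), 'joint_vel': array([-0.00162213,  0.00129028, -0.00028766,  0.00027924,  0.00165824,
        0.00030017]), 'tau': array([-2.36670840e-04, -5.31808877e+01, -3.52735412e+01,  7.08030956e-02,
        2.44483317e-02, -9.98908945e-05]), 'ee_pos': array([ 0.2149917 , -0.5058962 ,  0.16647971]), 'eef_rot': array([-3.14041774e+00, -7.78464360e-05,  4.01795239e-01]), 'force': array([0.52806376, 0.30527535, 0.25886274]), 'moment': array([ 0.03351619, -0.04683092, -0.00236507]), 'grip_force': 0.0, 'grip_width': 0.09388885868070596}
top [[532.63426069   0.         318.98053711]
 [  0.         532.63426069 246.23003671]
 [  0.           0.           1.        ]] [[-0.01859344  0.99091653 -0.13318679  0.33696459]
 [-0.99978097 -0.01970689 -0.00704666  0.00222406]
 [-0.00960735  0.1330266   0.9910659   1.40446137]
 [ 0.          0.          0.          1.        ]] ['pixels', 'z_map', 'mtx', 'pose']
side [[473.38984785   0.         318.29189699]
 [  0.         473.38984785 239.59305797]
 [  0.           0.           1.        ]] [[ 0.89226431  0.31017139 -0.32811294  0.18538515]
 [-0.45136179  0.5939101  -0.66599048 -0.69595468]
 [-0.0117016   0.74233719  0.6699243   0.83048795]
 [ 0.          0.          0.          1.        ]] ['pixels', 'z_map', 'mtx', 'pose']
```

View pics/top0.png

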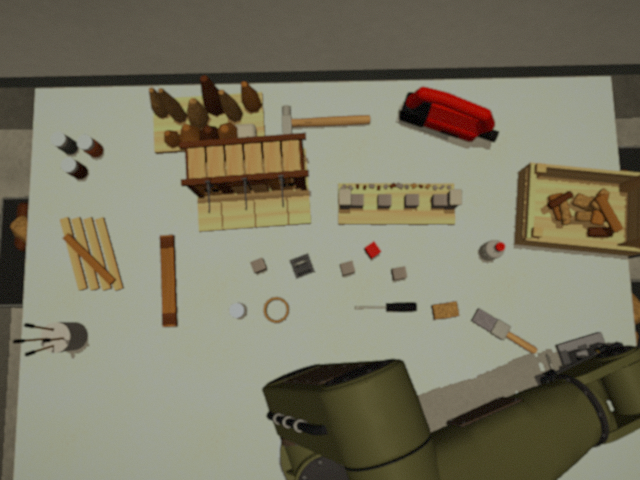

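View pics/side0.png

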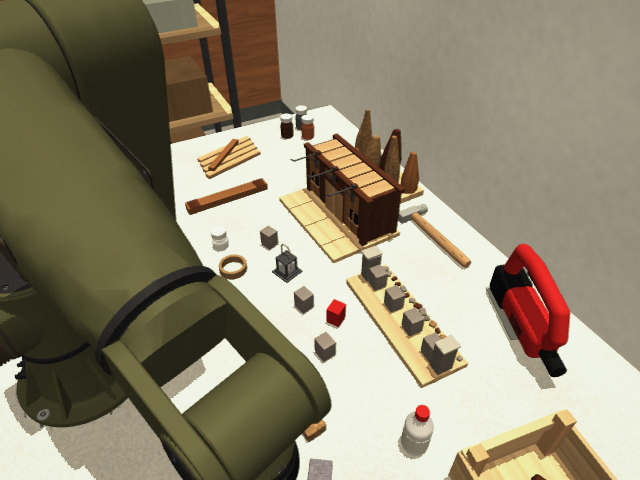

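The top view shows loose grey stones at (259,265), (348,268) and (399,273), and a red lookalike at (373,250) that I'll leave alone. There is one lantern at (302,265). The beam is at (168,281), the wall at (397,204) and the stable at (250,190). Next I measure them.

```bash
cat >> h.py <<'E'
def ray(c,uv,z):
    uv=np.atleast_2d(np.array(uv,float)); K=c['mtx']
    d=np.stack([(uv[:,0]-K[0,2])/K[0,0],-(uv[:,1]-K[1,2])/K[1,1],-np.ones(len(uv))],-1)@c['pose'][:3,:3].T
    o=c['pose'][:3,3]; return o+d*((z-o[2])/d[:,2])[:,None]
def blobs(c,P,box,zr,minpx=15,zp=None):
    """components of cloud pts in world box (pix u0,v0,u1,v1) with height in zr; rect of contour cast to plane zp"""
    m=((P[...,2]>zr[0])&(P[...,2]<zr[1])).astype(np.uint8); k=np.zeros_like(m); u0,v0,u1,v1=box; k[v0:v1,u0:u1]=1
    n,l,s,ce=cv2.connectedComponentsWithStats(m*k); out=[]
    for i in range(1,n):
        if s[i,4]<minpx: continue
        vu=np.argwhere(l==i); W=ray(c,vu[:,::-1],zp if zp is not None else np.nanmedian(P[l==i][:,2]))
        (cx,cy),(w,h),a=cv2.minAreaRect((W[:,:2]*1000).astype(np.float32))
        rgb=c['pixels'][l==i].mean(0)
        out.append((ce[i].round(0),s[i,4],(cx,cy),(w,h),a,np.nanmedian(P[l==i][:,2])*1000,W[:,:2].mean(0)*1000,rgb))
    return out
def show(bs):
    for b in bs: print('px',b[0].astype(int),'n',b[1],'c %.1f %.1f'%b[2],'wh %.1f %.1f'%b[3],'a %.1f'%b[4],'z %.1f'%b[5],'mean',b[6].round(1),'rgb',b[7].round(0).astype(int))
E
python3 - <<'E'
from h import *
c=load('top');P=cloud(c)
print('bench z',np.nanmedian(P[330:360,180:240,2]))
print('stones/red/lantern');show(blobs(c,P,(235,235,420,290),(.038,.055),8,.046))
print('lantern foot');show(blobs(c,P,(285,245,325,285),(.003,.1),15,.006))
print('lantern top');show(blobs(c,P,(285,245,325,285),(.055,.1),3))
print('wall tops');show(blobs(c,P,(330,175,470,230),(.052,.07),8,.06))
print('pillars');show(blobs(c,P,(330,170,470,230),(.08,.1),8,.092))
print('board');show(blobs(c,P,(330,170,470,235),(.008,.02),8,.014))
print('beam');show(blobs(c,P,(150,220,190,340),(.012,.03),8,.02))
print('hooks');show(blobs(c,P,(180,170,320,235),(.135,.18),3,.16))
print('board stable');show(blobs(c,P,(180,170,320,235),(.006,.02),8,.012))
print('others');show(blobs(c,P,(225,290,470,335),(.012,.06),8));show(blobs(c,P,(470,220,520,270),(.02,.14),8))
E
```

```text
bench z 9.859016377822272e-05
stones/red/lantern
px [372 249] n 161 c 508.9 -124.3 wh 34.2 30.8 a 32.6 z 46.6 mean [ 508.8 -124.3] rgb [157  41  32]
px [301 264] n 105 c 474.1 60.2 wh 38.0 36.6 a 19.7 z 51.7 mean [473.5  60.1] rgb [63 59 53]
px [257 265] n 162 c 474.3 171.3 wh 30.8 34.1 a 20.9 z 46.2 mean [474.5 171.3] rgb [123 111  94]
px [347 268] n 160 c 463.2 -57.9 wh 30.3 34.2 a 14.5 z 46.3 mean [463.2 -57.8] rgb [120 109  91]
px [399 273] n 163 c 447.3 -190.7 wh 30.2 34.7 a 8.4 z 46.9 mean [ 447.4 -190.7] rgb [118 106  88]
lantern foot
px [301 265] n 412 c 478.3 55.0 wh 68.3 69.5 a 19.5 z 45.6 mean [475.   59.2] rgb [80 78 70]
lantern top
px [300 264] n 103 c 473.7 61.0 wh 30.8 31.7 a 25.6 z 59.7 mean [473.8  60.3] rgb [71 67 59]
wall tops
px [441 200] n 199 c 632.7 -313.1 wh 64.0 39.3 a 87.3 z 60.6 mean [ 630.9 -303.3] rgb [106  94  77]
px [356 200] n 176 c 634.8 -72.9 wh 62.0 34.2 a 88.8 z 60.4 mean [635.2 -84.8] rgb [112 100  81]
px [384 200] n 161 c 634.4 -156.7 wh 33.6 31.5 a 88.8 z 60.4 mean [ 635.3 -157.7] rgb [117 104  85]
px [411 200] n 167 c 633.1 -228.5 wh 33.4 31.8 
[... 860 characters left out ...]
06  63]
px [254 210] n 3804 c 637.8 187.3 wh 127.5 303.7 a 4.3 z 12.7 mean [625.7 184.6] rgb [151 138  87]
others
px [275 310] n 235 c 360.5 127.5 wh 64.7 64.3 a 89.4 z 20.0 mean [360.1 127.6] rgb [134 112  79]
px [445 310] n 409 c 350.3 -306.9 wh 40.0 67.2 a 8.3 z 25.4 mean [ 350.1 -307.2] rgb [133 101  57]
px [237 310] n 229 c 359.2 220.8 wh 43.3 37.6 a 88.9 z 51.1 mean [359.6 221.3] rgb [151 153 148]
px [395 307] n 364 c 362.7 -156.3 wh 157.1 23.0 a 88.9 z 22.6 mean [ 361.4 -181.7] rgb [59 58 50]
px [517 232] n 98 c 548.6 -501.7 wh 12.9 63.4 a 86.1 z 33.4 mean [ 547.9 -504. ] rgb [77 60 36]
px [492 250] n 400 c 498.1 -420.3 wh 46.5 65.9 a 25.2 z 79.3 mean [ 497.7 -419.6] rgb [119  93  79]
```

Candidates for the loose blocks are (257,265), (347,268) and (399,273), all grey with 46 mm tops, plus (372,249), which is red and so not meant. I'll confirm this in one enlarged crop, and use it to read the bail and hooks too.

```bash
python3 - <<'E'
from h import *
c=load('top');P=cloud(c)
im=c['pixels'][160:290,185:425,::-1]; cv2.imwrite('pics/crop1.png',cv2.resize(im,None,fx=3.33,fy=3.33,interpolation=cv2.INTER_CUBIC))
s=load('side'); im=s['pixels'][130:290,250:430,::-1]; cv2.imwrite('pics/crop2.png',cv2.resize(im,None,fx=3.7,fy=3.7,interpolation=cv2.INTER_CUBIC))
print('tight stones');show(blobs(c,P,(235,235,420,290),(.044,.0485),8,.046))
print('tight wall');show(blobs(c,P,(330,175,470,230),(.0575,.063),8,.06))
print('tight pil');show(blobs(c,P,(330,175,470,230),(.089,.096),8,.092))
print('bail');show(blobs(c,P,(285,245,325,285),(.064,.1),2,.088))
# hook wire: points 155-175 high in front of the wall
for r in [(.150,.175)]:
    show(blobs(c,P,(190,180,320,212),r,3,.160))
print('gravel',np.nanmax(P[178:190,350:450,2],0)[::8].round(3))
Q=cloud(s); print('side bail');show(blobs(s,Q,(270,235,305,282),(.064,.1),3))
print('side bench',np.nanmedian(Q[340:380,260:300,2]))
E
```

```text
tight stones
px [372 250] n 93 c 508.8 -124.7 wh 33.5 30.1 a 32.6 z 46.4 mean [ 508.2 -123.8] rgb [158  39  30]
px [257 265] n 88 c 474.6 171.6 wh 29.9 33.7 a 21.3 z 46.3 mean [473.9 171.3] rgb [124 112  95]
px [347 268] n 97 c 463.2 -57.5 wh 29.2 34.0 a 16.8 z 46.2 mean [463.  -57.6] rgb [120 108  91]
px [398 273] n 84 c 447.5 -190.6 wh 29.8 33.6 a 8.3 z 46.7 mean [ 447.4 -189.3] rgb [117 105  88]
tight wall
px [357 200] n 84 c 637.1 -88.4 wh 31.0 28.9 a 88.8 z 60.3 mean [635.9 -88.5] rgb [119 106  87]
px [384 200] n 104 c 635.7 -157.8 wh 31.3 28.9 a 88.8 z 60.1 mean [ 635.2 -157.7] rgb [119 105  87]
px [412 199] n 107 c 634.2 -228.7 wh 33.7 28.9 a 88.8 z 60.4 mean [ 634.5 -228.8] rgb [115 102  84]
px [440 200] n 115 c 631.3 -303.8 wh 40.8 31.5 a 88.8 z 60.4 mean [ 632.4 -300.7] rgb [112  99  82]
tight pil
px [344 197] n 155 c 638.4 -55.0 wh 27.7 38.6 a 88.6 z 92.3 mean [637.8 -54.7] rgb [148 138 112]
px [455 196] n 152 c 632.6 -332.4 wh 30.1 39.3 a 87.1 z 92.3 mean [ 632.6 -333.2] rgb [146 137 111]
bail
px [300 263] n 24 c 472.3 59.8 wh 7.1 30.6 a 17.4 z 88.8 mean [473.2  59.9] rgb [91 87 75]
px [218 186] n 330 c 631.3 235.8 wh 166.0 75.8 a 88.8 z 159.2 mean [654.8 249.7] rgb [72 48 29]
px [281 192] n 42 c 633.4 98.5 wh 66.2 3.8 a 3.2 z 162.9 mean [636.1  98.8] rgb [94 81 57]
gravel [0.026 0.026 0.017 0.017 0.018 0.022 0.025 0.021 0.023 0.022 0.02  0.018
 0.021]
side bail
px [285 248] n 40 c 469.0 55.1 wh 44.4 18.9 a 80.8 z 81.7 mean [471.1  58.5] rgb [152 151 132]
side bench 0.5119030465462231
```

View pics/crop1.png

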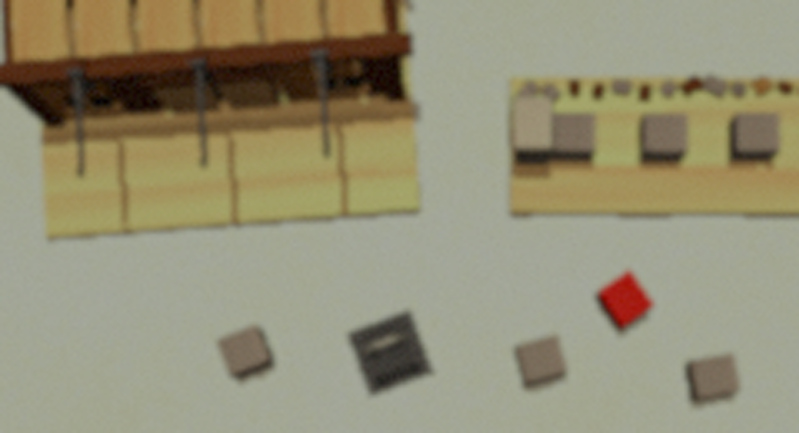

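View pics/crop2.png

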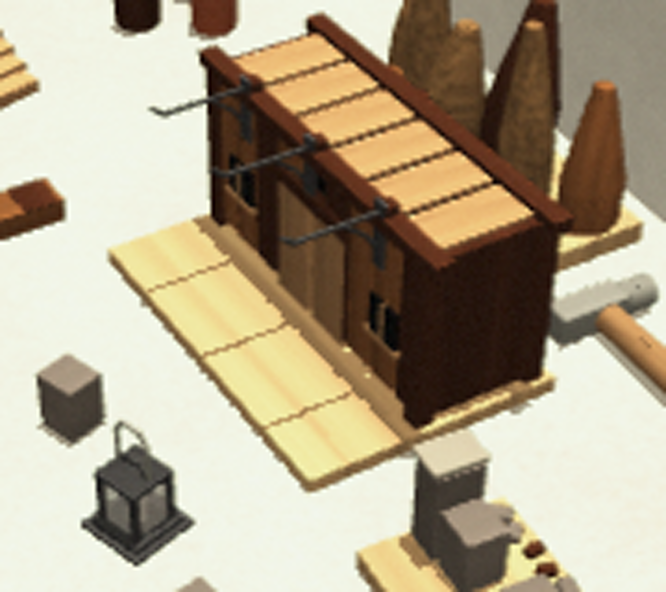

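The crop confirms it. The grey blocks at crop (245,352), (541,361) and (713,378) are the stones, the red one at (625,300) is the decoy, and the only lantern is at (390,352). I start with stone C at (447,-190).

```bash
cat > p.py <<'E'
from h import *
def plan(wps,start=None):
    """wps: (open%,x,y,z mm,yaw deg,rows); prints rounded rows of tool-frame steps"""
    o=ctrl.get_obs()
    if start is None: p=o['ee_pos'].copy(); y=o['eef_rot'][2]
    else: p=np.array(start[:3])/1000; y=np.radians(start[3])
    rows=[]
    for g,x,yy,z,yw,n in wps:
        t=np.array([x,yy,z])/1000; ty=np.radians(yw)
        for k in range(n,0,-1):
            d=(t-p)/k; dy=(ty-y)/k
            s=np.round([d[0]*np.cos(y)+d[1]*np.sin(y), d[0]*np.sin(y)-d[1]*np.cos(y), -d[2]],4); r=round(-dy,3)
            if np.linalg.norm(s)>.0625 or abs(r)>.186: print('TOO FAST',s,r)
            p=p+[s[0]*np.cos(y)+s[1]*np.sin(y), s[0]*np.sin(y)-s[1]*np.cos(y), -s[2]]; y-=r
            rows.append([g,*s.tolist(),0,0,r])
    while len(rows)%8: rows.append([rows[-1][0]]+[0]*6)
    print('t',o['time_s'],'start',o['ee_pos'].round(4),o['eef_rot'].round(4))
    for i in range(0,len(rows),8): print(str(rows[i:i+8]).replace(' ','').replace('0.0,','0,').replace('-0,','0,'))
    print('end',(p*1000).round(1),np.degrees(y).round(2))
E
python3 - <<'E'
from p import *
plan([(100,447.4,-190.4,95,98.3,8),(100,447.4,-190.4,10,98.3,4),(32,447.4,-190.4,10,98.3,4)])
E
```

```text
t 0.1 start [ 0.215  -0.5059  0.1666] [-3.1406 -0.      0.4018]
[[100,0.0422,-0.0249,0.0089,0,0,np.float64(-0.164)],[100,0.0457,-0.0177,0.009,0,0,np.float64(-0.164)],[100,0.0479,-0.01,0.0089,0,0,np.float64(-0.164)],[100,0.0489,-0.0021,0.009,0,0,np.float64(-0.164)],[100,0.0486,0.0059,0.0089,0,0,np.float64(-0.164)],[100,0.047,0.0138,0.009,0,0,np.float64(-0.165)],[100,0.0441,0.0214,0.0089,0,0,np.float64(-0.164)],[100,0.0401,0.0283,0.009,0,0,np.float64(-0.165)]]
[[100,0,0,0.0212,0,0,np.float64(0.0)],[100,0,0,0.0213,0,0,np.float64(0.0)],[100,0,0,0.0212,0,0,np.float64(0.0)],[100,0,0,0.0213,0,0,np.float64(0.0)],[32,0,0,0,0,0,np.float64(0.0)],[32,0,0,0,0,0,np.float64(0.0)],[32,0,0,0,0,0,np.float64(0.0)],[32,0,0,0,0,0,np.float64(0.0)]]
end [ 447.4 -190.4   10. ] 98.31
```

Emit:
servo_tool([
  [100,0.0422,-0.0249,0.0089,0,0,-0.164],
  [100,0.0457,-0.0177,0.009,0,0,-0.164],
  [100,0.0479,-0.01,0.0089,0,0,-0.164],
  [100,0.0489,-0.0021,0.009,0,0,-0.164],
  [100,0.0486,0.0059,0.0089,0,0,-0.164],
  [100,0.047,0.0138,0.009,0,0,-0.165],
  [100,0.0441,0.0214,0.0089,0,0,-0.164],
  [100,0.0401,0.0283,0.009,0,0,-0.165],
], force=20)

```text
time_s: 1.1
ee_pos: [0.4482, -0.1892, 0.0951]
eef_rot: [-3.141, -0.0, 1.721]
force: [0.9, -0.8, -0.7]
grip_width: 0.0939
grip_force: 0.0
```

Emit:
servo_tool([
  [100,0,0,0.0212,0,0,0],
  [100,0,0,0.0213,0,0,0],
  [100,0,0,0.0212,0,0,0],
  [100,0,0,0.0213,0,0,0],
  [100,0,0,0,0,0,0],
  [20,0,0,0,0,0,0],
  [20,0,0,0,0,0,0],
  [20,0,0,0,0,0,0],
])

```text
time_s: 2.1
ee_pos: [0.4478, -0.1908, 0.011]
eef_rot: [3.141, 0.001, 1.716]
force: [0.4, -0.1, 1.2]
grip_width: 0.0675
grip_force: 0.0
```

```bash
sed -i 's/r=round(-dy,3)/r=round(float(-dy),3)/' p.py; python3 - <<'E'
from p import *
o=ctrl.get_obs();print(o['ee_pos'],o['eef_rot'],o['grip_width'],o['grip_force'],o['joint_vel'].round(3))
E
```

```text
[ 0.44780455 -0.19077096  0.01101011] [3.14080728e+00 5.20935492e-04 1.71577467e+00] 0.06747998365070498 0.0 [ 0.     0.006  0.002 -0.    -0.001 -0.001]
```

Emit:
servo_tool([
  [20,0,0,0,0,0,0],
  [20,0,0,0,0,0,0],
  [20,0,0,0,0,0,0],
  [20,0,0,0,0,0,0],
  [20,0,0,0,0,0,0],
  [20,0,0,-0.03,0,0,0],
  [20,0,0,-0.03,0,0,0],
  [20,0,0,-0.03,0,0,0],
])

```text
time_s: 3.1
ee_pos: [0.4475, -0.1906, 0.1014]
eef_rot: [-3.142, -0.0, 1.716]
force: [-0.0, -0.5, -0.0]
grip_width: 0.0189
grip_force: 0.0
```

```bash
python3 - <<'E'
from p import *
o=ctrl.get_obs();print(o['grip_width'],o['grip_force'])
plan([(20,633.5,-264.4,100,88.8,5),(20,633.5,-264.4,75,88.8,3)])
E
```

```text
0.01887646977201248 0.0
t 3.1 start [ 0.4475 -0.1906  0.1014] [-3.1415e+00 -1.0000e-04  1.7158e+00]
[[20,-0.02,0.0347,0.0003,0,0,0.033],[20,-0.0188,0.0353,0.0003,0,0,0.033],[20,-0.0177,0.0359,0.0003,0,0,0.033],[20,-0.0164,0.0365,0.0002,0,0,0.033],[20,-0.0153,0.037,0.0003,0,0,0.034],[20,0,0,0.0083,0,0,-0.0],[20,0,0,0.0083,0,0,-0.0],[20,0,0,0.0084,0,0,-0.0]]
end [ 633.5 -264.4   75. ] 88.8
```

The gripper shut past 30 mm, so it missed the stone. I'll look before doing anything else.

```bash
python3 - <<'E'
from p import *
c=shot('top');save(c,'top1.png');s=shot('side')
P=cloud(c);show(blobs(c,P,(235,235,440,300),(.02,.0495),8,.046))
cv2.imwrite('pics/c3.png',np.hstack([cv2.resize(s['pixels'][250:410,230:420,::-1],(400,337)),cv2.resize(c['pixels'][180:340,310:500,::-1],(400,337))]))
E
```

```text
px [372 250] n 159 c 507.6 -123.2 wh 35.1 33.4 a 33.6 z 45.8 mean [ 507.3 -123.7] rgb [157  46  37]
px [258 265] n 161 c 473.4 170.2 wh 33.2 35.6 a 20.9 z 45.6 mean [473.1 169.9] rgb [123 112  94]
px [346 268] n 153 c 462.5 -57.5 wh 31.3 35.3 a 14.8 z 45.5 mean [462.6 -57.4] rgb [125 114  96]
px [308 269] n 8 c 461.1 42.6 wh 4.3 12.8 a 32.7 z 45.7 mean [462.3  42. ] rgb [58 55 50]
px [277 298] n 17 c 388.9 122.3 wh 22.9 5.1 a 88.9 z 23.0 mean [388.4 122. ] rgb [138 112  75]
```

View pics/c3.png

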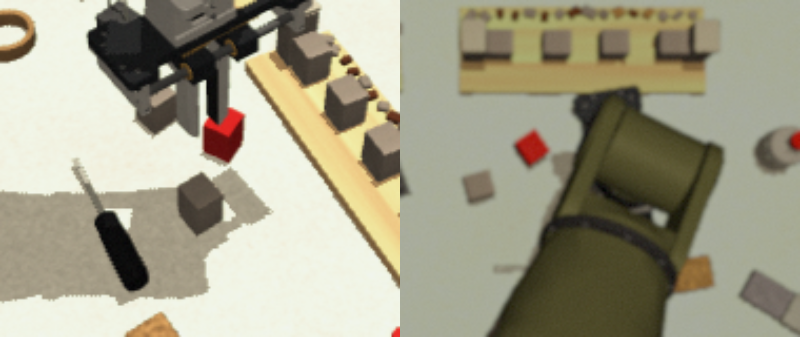

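```bash
python3 - <<'E'
from p import *
c=load('side');t=load('top')
def proj(c,X):
    q=c['pose'][:3,:3].T@(np.array(X)-c['pose'][:3,3]); K=c['mtx']; return (K[0,0]*q[0]/-q[2]+K[0,2], -K[1,1]*q[1]/-q[2]+K[1,2])
for X in [(.4475,-.1906,.1014),(.4474,-.1904,.046),(.4474,-.1904,.0),(.463,-.0575,.046),(.508,-.124,.046)]: print(np.round(proj(c,X)),np.round(proj(t,X)))
P=cloud(c); show(blobs(c,P,(220,210,420,370),(.030,.0495),30,.046))
E
```

```text
[326. 323.] [402. 271.]
[326. 340.] [399. 273.]
[326. 353.] [396. 274.]
[304. 293.] [347. 268.]
[336. 306.] [372. 250.]
px [383 229] n 167 c 734.7 44.5 wh 95.0 20.5 a 2.8 z 40.4 mean [732.8  45.1] rgb [41 24 16]
px [268 233] n 191 c 469.7 164.0 wh 41.5 50.3 a 19.2 z 44.7 mean [469.7 164.4] rgb [131 119 101]
px [223 237] n 37 c 361.9 203.5 wh 30.1 13.8 a 62.0 z 40.1 mean [362.3 203. ] rgb [147 142 125]
px [374 278] n 153 c 619.7 -84.3 wh 37.9 70.4 a 28.7 z 40.1 mean [623.4 -89.6] rgb [70 63 53]
px [307 298] n 115 c 461.3 -73.2 wh 35.7 24.8 a 10.3 z 44.0 mean [462.6 -73.5] rgb [122 109  94]
px [394 302] n 121 c 621.2 -168.3 wh 34.4 45.1 a 39.0 z 39.9 mean [ 623.4 -169.5] rgb [74 65 55]
px [337 310] n 197 c 503.4 -129.1 wh 46.7 34.8 a 32.2 z 44.6 mean [ 503.1 -133.3] rgb [168  34  31]
px [410 325] n 114 c 617.1 -234.9 wh 27.7 44.5 a 24.5 z 39.4 mean [ 618.3 -237.9] rgb [68 61 52]
px [325 342] n 311 c 443.5 -194.7 wh 36.2 43.1 a 8.0 z 45.4 mean [ 443.2 -194.6] rgb [91 82 70]
```

Both views agree that stone C still stands where it was, so the lift started before the grip force had built up. I'll grip it again with the fingers pre-narrowed and a longer close.

Emit:
servo_tool([
  [60,0,0,0,0,0,0],
  [60,0,0,0,0,0,0],
  [60,0,0,0.02,0,0,0],
  [60,0,0,0.03,0,0,0],
  [60,0,0,0.03,0,0,0],
  [60,0,0,0.01,0,0,0],
  [60,0,0,0,0,0,0],
  [0,0,0,0,0,0,0],
], force=25)

```text
time_s: 4.2
ee_pos: [0.4481, -0.1909, 0.0113]
eef_rot: [3.141, 0.001, 1.716]
force: [0.1, 0.7, -0.1]
grip_width: 0.0494
grip_force: 0.0
```

Emit:
servo_tool([
  [0,0,0,0,0,0,0],
  [0,0,0,0,0,0,0],
  [0,0,0,0,0,0,0],
  [0,0,0,0,0,0,0],
  [0,0,0,0,0,0,0],
  [0,0,0,0,0,0,0],
  [0,0,0,0,0,0,0],
  [0,0,0,0,0,0,0],
])

```text
time_s: 5.2
ee_pos: [0.4476, -0.1906, 0.0105]
eef_rot: [-3.142, -0.0, 1.716]
force: [-0.1, -0.1, -0.0]
grip_width: 0.0002
grip_force: 0.0
```

```bash
python3 - <<'E'
from p import *
s=shot('side');cv2.imwrite('pics/c4.png',cv2.resize(s['pixels'][250:410,230:420,::-1],(760,640))[:600])
E
```

```text
(no output)
```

View pics/c4.png

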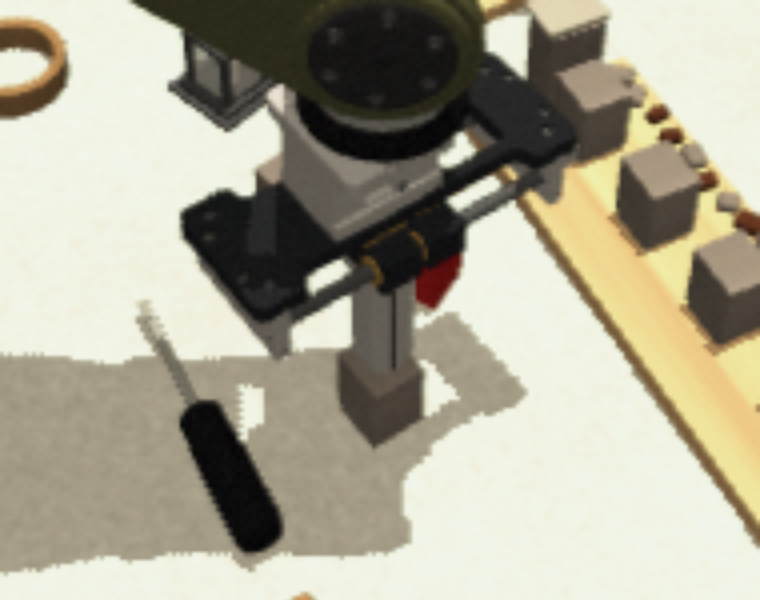

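```bash
python3 - <<'E'
from p import *
s=load('side');P=cloud(s)
for u in (319,322,325,328,331):
  print(u,[P[v,u].round(3).tolist() for v in (324,330,336,342,348)])
o=ctrl.get_obs();print(o['qpos'],o['ee_pos'])
E
```

```text
319 [[0.433, -0.19, 0.104], [0.434, -0.188, 0.083], [0.434, -0.188, 0.064], [0.433, -0.189, 0.046], [0.432, -0.192, 0.03]]
322 [[0.435, -0.199, 0.114], [0.435, -0.199, 0.096], [0.436, -0.197, 0.075], [0.438, -0.192, 0.046], [0.433, -0.203, 0.043]]
325 [[0.441, -0.201, 0.113], [0.441, -0.201, 0.094], [0.44, -0.202, 0.078], [0.441, -0.201, 0.056], [0.437, -0.207, 0.046]]
328 [[0.448, -0.199, 0.107], [0.448, -0.198, 0.087], [0.448, -0.198, 0.068], [0.449, -0.197, 0.045], [0.444, -0.207, 0.042]]
331 [[0.455, -0.198, 0.102], [0.456, -0.197, 0.081], [0.456, -0.197, 0.061], [0.454, -0.2, 0.047], [0.451, -0.206, 0.036]]
[-4.78050855e-01  3.59924867e-01  1.84699565e+00 -6.12013177e-08
  9.34729749e-01 -6.23025014e-01] [ 0.4475194  -0.19065472  0.01043174]
```

The side depth shows the shut fingers in the right xy, but their tips look about 35 mm higher than the reported TCP, resting just over the stone. I'll lift clear and measure the tips against `ee_pos`.

Emit:
servo_tool([
  [0,0,0,-0.03,0,0,0],
  [0,0,0,-0.03,0,0,0],
  [0,0,0,-0.03,0,0,0],
  [0,0,0,0,0,0,0],
  [0,0,0,0,0,0,0],
  [0,0,0,0,0,0,0],
  [0,0,0,0,0,0,0],
  [0,0,0,0,0,0,0],
])

```text
time_s: 6.25
ee_pos: [0.4474, -0.1906, 0.1001]
eef_rot: [-3.141, -0.0, 1.716]
force: [-1.3, -0.0, -0.0]
grip_width: 0.0007
grip_force: 0.0
```

```bash
python3 - <<'E'
from p import *
s=shot('side');P=cloud(s);o=ctrl.get_obs();print(o['ee_pos'])
cv2.imwrite('pics/c5.png',cv2.resize(s['pixels'][230:390,230:420,::-1],(700,589)))
m=(abs(P[...,0]-.4475)<.03)&(abs(P[...,1]+.19)<.03)&(P[...,2]>.055)
vu=np.argwhere(m);z=P[m]; i=np.argsort(z[:,2])[:12]; print(np.c_[vu[i][:,::-1],(z[i]*1000).round(1)])
for v in range(300,350,4): print(v,[P[v,u].round(3).tolist() for u in (322,328)])
E
```

```text
[ 0.44745717 -0.19061289  0.10021332]
[[ 327.   314.   445.9 -198.9  137.5]
 [ 330.   312.   452.7 -198.   138.6]
 [ 329.   313.   449.4 -200.1  139.7]
 [ 329.   312.   449.6 -199.8  142.2]
 [ 327.   313.   445.2 -200.2  142.3]
 [ 330.   311.   452.1 -199.   142.8]
 [ 332.   309.   457.5 -196.9  143.3]
 [ 329.   311.   450.2 -198.7  143.6]
 [ 328.   312.   447.4 -200.   143.6]
 [ 331.   310.   454.5 -198.5  143.9]
 [ 326.   313.   442.9 -200.7  144. ]
 [ 328.   310.   449.4 -196.1  144.1]]
300 [[0.435, -0.199, 0.183], [0.448, -0.199, 0.176]]
304 [[0.435, -0.199, 0.172], [0.448, -0.198, 0.164]]
308 [[0.435, -0.2, 0.161], [0.448, -0.198, 0.153]]
312 [[0.435, -0.199, 0.15], [0.447, -0.2, 0.144]]
316 [[0.485, -0.1, 0.0], [0.489, -0.122, 0.022]]
320 [[0.48, -0.11, -0.001], [0.488, -0.123, 0.01]]
324 [[0.475, -0.12, -0.0], [0.487, -0.125, -0.002]]
328 [[0.471, -0.128, -0.003], [0.481, -0.136, 0.001]]
332 [[0.465, -0.139, -0.0], [0.478, -0.143, -0.003]]
336 [[0.444, -0.181, 0.049], [0.456, -0.184, 0.046]]
340 [[0.44, -0.188, 0.047], [0.451, -0.193, 0.046]]
344 [[0.436, -0.196, 0.045], [0.447, -0.202, 0.047]]
348 [[0.433, -0.203, 0.044], [0.444, -0.208, 0.043]]
```

View pics/c5.png

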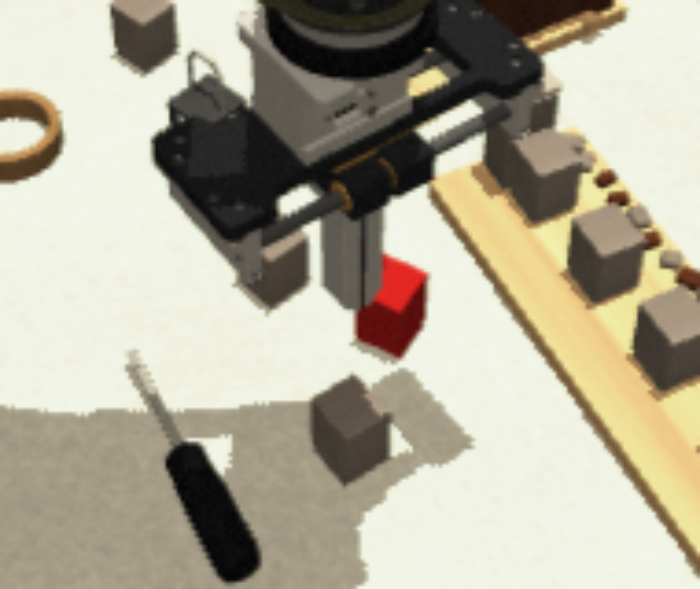

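The tips sit at z≈0.139 while `ee_pos` says 0.100, so the true tip height is `ee_z` + 39 mm, with xy correct. I'll check the body's height too, then descend with this correction while watching the force.

```bash
python3 - <<'E'
from p import *
s=load('side');P=cloud(s)
# body underside: lowest points of gripper body columns away from fingers
for (u,v) in [(298,304),(297,300),(300,296),(290,288),(283,280),(366,268),(370,262),(325,284),(340,280)]: print((u,v),P[v,u].round(3))
plan([(60,447.4,-190.6,-15,98.3,5),(60,447.4,-190.6,-28,98.3,3)])
E
```

```text
(298, 304) [ 0.375 -0.234  0.242]
(297, 300) [ 0.373 -0.236  0.255]
(300, 296) [ 0.379 -0.233  0.258]
(290, 288) [ 0.365 -0.228  0.279]
(283, 280) [ 0.362 -0.207  0.279]
(366, 268) [ 0.618 -0.063  0.056]
(370, 262) [ 0.525 -0.21   0.247]
(325, 284) [ 0.429 -0.224  0.253]
(340, 280) [ 0.458 -0.223  0.246]
t 6.3 start [ 0.4475 -0.1906  0.1002] [-3.1412e+00 -2.0000e-04  1.7158e+00]
[[60,0,0,0.023,0,0,0.0],[60,0,0,0.0231,0,0,0.0],[60,0,0,0.023,0,0,0.0],[60,0,0,0.0231,0,0,0.0],[60,0,-0.0001,0.023,0,0,0.0],[60,0,0,0.0043,0,0,0.0],[60,0,0,0.0044,0,0,0.0],[60,0,0,0.0043,0,0,0.0]]
end [ 447.4 -190.6  -28. ] 98.31
```

Emit:
servo_tool([
  [60,0,0,0.02,0,0,0],
  [60,0,0,0.02,0,0,0],
  [60,0,0,0.01,0,0,0],
  [60,0,0,0.01,0,0,0],
  [60,0,0,0,0,0,0],
  [60,0,0,0,0,0,0],
  [60,0,0,0,0,0,0],
  [60,0,0,0,0,0,0],
])

```text
time_s: 7.3
ee_pos: [0.4477, -0.1907, 0.0407]
eef_rot: [3.141, 0.0, 1.716]
force: [-0.9, 0.3, 0.1]
grip_width: 0.0561
grip_force: 0.0
```

Emit:
servo_tool([
  [60,0,0,0.02,0,0,0],
  [60,0,0,0.02,0,0,0],
  [60,0,0,0.015,0,0,0],
  [60,0,0,0.007,0,0,0],
  [60,0,0,0.006,0,0,0],
  [60,0,0,0,0,0,0],
  [0,0,0,0,0,0,0],
  [0,0,0,0,0,0,0],
])

```text
time_s: 8.3
ee_pos: [0.4478, -0.1908, -0.0272]
eef_rot: [3.141, 0.0, 1.716]
force: [-0.9, 0.3, 0.7]
grip_width: 0.0398
grip_force: 0.0
```

Emit:
servo_tool([
  [0,0,0,0,0,0,0],
  [0,0,0,0,0,0,0],
  [0,0,0,0,0,0,0],
  [0,0,0,0,0,0,0],
  [0,0,0,0,0,0,0],
  [0,0,0,0,0,0,0],
  [0,0,0,-0.02,0,0,0],
  [0,0,0,-0.04,0,0,0],
])

```text
time_s: 9.3
ee_pos: [0.4465, -0.1901, 0.0318]
eef_rot: [-3.139, -0.002, 1.716]
force: [0.4, -0.6, 0.7]
grip_width: 0.0299
grip_force: 25.0
```

```bash
python3 - <<'E'
from p import *
o=ctrl.get_obs();print(o['grip_width'],o['grip_force'])
plan([(0,633.5,-264.4,62,88.8,5),(0,633.5,-264.4,35,88.8,3)])
E
```

```text
0.02991965442680346 24.99992161989212
t 9.3 start [ 0.4465 -0.1901  0.0318] [-3.1388e+00 -2.1000e-03  1.7157e+00]
[[0,-0.0201,0.0349,-0.006,0,0,0.033],[0,-0.0189,0.0355,-0.006,0,0,0.033],[0,-0.0178,0.0361,-0.0061,0,0,0.033],[0,-0.0166,0.0367,-0.006,0,0,0.033],[0,-0.0153,0.0372,-0.0061,0,0,0.034],[0,0,0,0.009,0,0,-0.0],[0,0,0,0.009,0,0,-0.0],[0,0,0,0.009,0,0,-0.0]]
end [ 633.5 -264.4   35. ] 88.79
```

Emit:
servo_tool([
  [0,-0.02,0.0349,-0.006,0,0,0.033],
  [0,-0.0189,0.0355,-0.006,0,0,0.033],
  [0,-0.0178,0.0361,-0.006,0,0,0.033],
  [0,-0.0166,0.0367,-0.006,0,0,0.033],
  [0,-0.0153,0.0372,-0.006,0,0,0.034],
  [0,0,0,0,0,0,0],
  [0,0,0,0,0,0,0],
  [0,0,0,0,0,0,0],
])

```text
time_s: 10.3
ee_pos: [0.6338, -0.2645, 0.0624]
eef_rot: [-3.141, -0.0, 1.55]
force: [1.0, 0.2, -1.4]
grip_width: 0.0297
grip_force: 25.0
```

```bash
cat >> p.py <<'E'
def wallview():
    """top-camera centroids (mm) of stone tops near the wall, held stone included"""
    c=shot('top');P=cloud(c)
    show(blobs(c,P,(330,175,470,235),(.0575,.063),8,.06)); return c,P
E
python3 - <<'E'
from p import *
c=shot('top');s=shot('side')
cv2.imwrite('pics/c6.png',np.hstack([cv2.resize(s['pixels'][230:390,330:480,::-1],(400,427)),cv2.resize(c['pixels'][160:260,330:480,::-1],(400,267)).repeat(1,0) if 0 else cv2.copyMakeBorder(cv2.resize(c['pixels'][160:260,330:480,::-1],(400,267)),0,160,0,0,0)]))
plan([(0,633.5,-264.4,35,88.8,4),(0,633.5,-264.4,25,88.8,4)])
E
```

```text
t 10.4 start [ 0.6342 -0.2646  0.0627] [ 3.1415 -0.      1.5499]
[[0,0.0001,-0.0002,0.0069,0,0,0.0],[0,0,-0.0002,0.0069,0,0,0.0],[0,0.0001,-0.0001,0.007,0,0,0.0],[0,0,-0.0002,0.0069,0,0,0.0],[0,0,0,0.0025,0,0,0.0],[0,0,0,0.0025,0,0,0.0],[0,0,0,0.0025,0,0,0.0],[0,0,0,0.0025,0,0,0.0]]
end [ 633.5 -264.4   25. ] 88.8
```

View pics/c6.png

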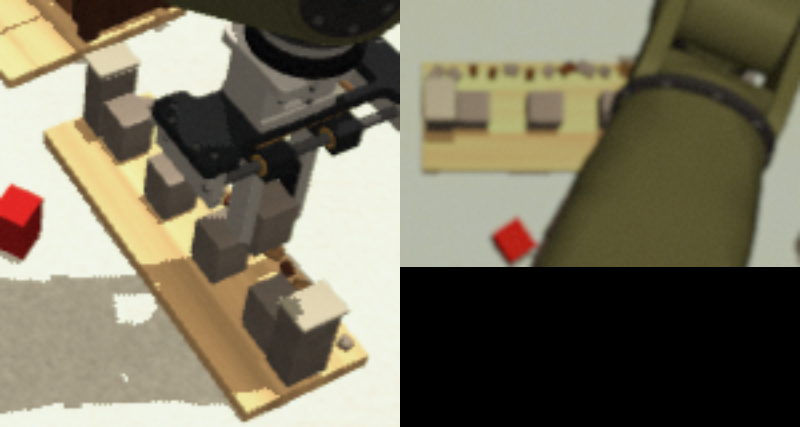

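The side view shows the held stone above the gap, lined up with the row. I lower it slowly.

Emit:
servo_tool([
  [0,0.0001,-0.0005,0.01,0,0,0],
  [0,0,0,0.01,0,0,0],
  [0,0,0,0.006,0,0,0],
  [0,0,0,0.004,0,0,0],
  [0,0,0,0.004,0,0,0],
  [0,0,0,0.004,0,0,0],
  [0,0,0,0.004,0,0,0],
  [0,0,0,0.004,0,0,0],
])

```text
time_s: 11.4
ee_pos: [0.6341, -0.2647, 0.0162]
eef_rot: [3.142, 0.0, 1.55]
force: [0.4, -0.9, -1.8]
grip_width: 0.0296
grip_force: 25.0
```

Emit:
servo_tool([
  [0,0,0,0.004,0,0,0],
  [0,0,0,0.004,0,0,0],
  [0,0,0,0.004,0,0,0],
  [0,0,0,0.004,0,0,0],
  [0,0,0,0.004,0,0,0],
  [0,0,0,0.003,0,0,0],
  [0,0,0,0,0,0,0],
  [0,0,0,0,0,0,0],
])

```text
time_s: 12.4
ee_pos: [0.6342, -0.2647, -0.0064]
eef_rot: [3.141, 0.0, 1.55]
force: [0.0, 0.4, -1.4]
grip_width: 0.0295
grip_force: 25.0
```

Emit:
servo_tool([
  [0,0,0,0.002,0,0,0],
  [0,0,0,0.002,0,0,0],
  [0,0,0,0.001,0,0,0],
  [0,0,0,0.001,0,0,0],
  [0,0,0,0,0,0,0],
  [0,0,0,0,0,0,0],
  [0,0,0,0,0,0,0],
  [0,0,0,0,0,0,0],
])

```text
time_s: 13.4
ee_pos: [0.6341, -0.2647, -0.0125]
eef_rot: [3.142, 0.0, 1.55]
force: [0.5, -0.8, 0.6]
grip_width: 0.0299
grip_force: 25.0
```

Emit:
servo_tool([
  [0,0,0,0.0008,0,0,0],
  [0,0,0,0,0,0,0],
  [45,0,0,0,0,0,0],
  [45,0,0,0,0,0,0],
  [45,0,0,0,0,0,0],
  [45,0,0,-0.02,0,0,0],
  [45,0,0,-0.03,0,0,0],
  [45,0,0,-0.05,0,0,0],
])

```text
time_s: 14.4
ee_pos: [0.6335, -0.2644, 0.0879]
eef_rot: [-3.14, -0.001, 1.55]
force: [-0.5, -0.2, -0.3]
grip_width: 0.0424
grip_force: 0.0
```

```bash
python3 - <<'E'
from p import *
plan([(60,463.2,-57.6,40,105.5,6),(60,463.2,-57.6,-5,105.5,2),(60,463.2,-57.6,-27,105.5,3)])
E
```

```text
t 14.4 start [ 0.6335 -0.2644  0.0879] [-3.1401e+00 -7.0000e-04  1.5498e+00]
[[60,0.0339,-0.0291,0.008,0,0,-0.049],[60,0.0352,-0.0274,0.008,0,0,-0.049],[60,0.0366,-0.0256,0.008,0,0,-0.048],[60,0.0377,-0.0239,0.008,0,0,-0.049],[60,0.0389,-0.022,0.0079,0,0,-0.048],[60,0.0399,-0.0201,0.008,0,0,-0.049],[60,0,0,0.0225,0,0,0.0],[60,0,0,0.0225,0,0,0.0]]
[[60,0,0,0.0073,0,0,0.0],[60,0,0,0.0073,0,0,0.0],[60,0,0,0.0074,0,0,0.0],[60,0,0,0,0,0,0],[60,0,0,0,0,0,0],[60,0,0,0,0,0,0],[60,0,0,0,0,0,0],[60,0,0,0,0,0,0]]
end [463.2 -57.6 -27. ] 105.53
```

Emit:
servo_tool([
  [60,0.0339,-0.0291,0.008,0,0,-0.049],
  [60,0.0352,-0.0274,0.008,0,0,-0.049],
  [60,0.0366,-0.0256,0.008,0,0,-0.048],
  [60,0.0377,-0.0239,0.008,0,0,-0.049],
  [60,0.0389,-0.022,0.008,0,0,-0.048],
  [60,0.0399,-0.0201,0.008,0,0,-0.049],
  [60,0,0,0,0,0,0],
  [60,0,0,0.0225,0,0,0],
])

```text
time_s: 15.4
ee_pos: [0.4659, -0.0583, 0.0185]
eef_rot: [3.137, 0.003, 1.842]
force: [1.6, 1.2, -0.4]
grip_width: 0.0567
grip_force: 0.0
```

Emit:
servo_tool([
  [60,0,0,0.0225,0,0,0],
  [60,0,0,0.01,0,0,0],
  [60,0,0,0.007,0,0,0],
  [60,0,0,0.005,0,0,0],
  [60,0,0,0,0,0,0],
  [0,0,0,0,0,0,0],
  [0,0,0,0,0,0,0],
  [0,0,0,0,0,0,0],
])

```text
time_s: 16.4
ee_pos: [0.4638, -0.0578, -0.0282]
eef_rot: [3.141, 0.0, 1.842]
force: [0.6, 0.6, 1.6]
grip_width: 0.0302
grip_force: 9.5
```

Emit:
servo_tool([
  [0,0,0,0,0,0,0],
  [0,0,0,0,0,0,0],
  [0,0,0,0,0,0,0],
  [0,0,0,0,0,0,0],
  [0,0,0,-0.02,0,0,0],
  [0,0,0,-0.04,0,0,0],
  [0,0,0,-0.03,0,0,0],
  [0,0,0,0,0,0,0],
])

```text
time_s: 17.4
ee_pos: [0.4648, -0.058, 0.063]
eef_rot: [3.139, 0.001, 1.842]
force: [-0.3, 0.3, -1.4]
grip_width: 0.0298
grip_force: 25.0
```

```bash
python3 - <<'E'
from p import *
plan([(0,635.0,-193.4,62,88.8,5)])
wallview()
E
```

```text
t 17.4 start [ 0.4648 -0.058   0.063 ] [3.1386e+00 1.5000e-03 1.8418e+00]
[[0,-0.0352,0.0256,0.0002,0,0,0.058],[0,-0.0337,0.0275,0.0002,0,0,0.058],[0,-0.032,0.0295,0.0002,0,0,0.059],[0,-0.0302,0.0313,0.0002,0,0,0.058],[0,-0.0284,0.033,0.0002,0,0,0.059],[0,0,0,0,0,0,0],[0,0,0,0,0,0,0],[0,0,0,0,0,0,0]]
end [ 635.  -193.4   62. ] 88.8
px [357 200] n 107 c 637.2 -87.1 wh 33.6 28.9 a 88.8 z 60.4 mean [636.8 -87.7] rgb [121 109  89]
px [384 200] n 106 c 635.7 -157.8 wh 31.3 28.9 a 88.8 z 60.3 mean [ 635.2 -158.1] rgb [122 108  89]
px [425 200] n 325 c 633.5 -264.5 wh 106.0 28.9 a 88.8 z 60.4 mean [ 633.4 -263.7] rgb [119 105  87]
```

Stone C sits flush: the top view gives one continuous run of three stones at z 60.4. Next is stone B, into the middle gap.

Emit:
servo_tool([
  [0,-0.0352,0.0256,0,0,0,0.058],
  [0,-0.0337,0.0275,0,0,0,0.058],
  [0,-0.032,0.0295,0,0,0,0.059],
  [0,-0.0302,0.0313,0,0,0,0.058],
  [0,-0.0284,0.033,0,0,0,0.059],
  [0,0,0,0,0,0,0],
  [0,0,0,0,0,0,0],
  [0,0,0,0,0,0,0],
])

```text
time_s: 18.45
ee_pos: [0.6334, -0.1926, 0.0612]
eef_rot: [-3.141, -0.0, 1.551]
force: [-1.0, 0.3, -0.6]
grip_width: 0.0298
grip_force: 25.0
```

Emit:
servo_tool([
  [0,0,0,0.01,0,0,0],
  [0,0,0,0.005,0,0,0],
  [0,0,0,0,0,0,0],
  [0,0,0,0,0,0,0],
  [0,0,0,0,0,0,0],
  [0,0,0,0,0,0,0],
  [0,0,0,0,0,0,0],
  [0,0,0,0,0,0,0],
])

```text
time_s: 19.45
ee_pos: [0.6341, -0.1933, 0.0467]
eef_rot: [3.142, 0.0, 1.55]
force: [0.8, 0.3, -0.8]
grip_width: 0.0295
grip_force: 25.0
```

Emit:
servo_tool([
  [0,0,0.0008,0.01,0,0,0],
  [0,0,0,0.006,0,0,0],
  [0,0,0,0.004,0,0,0],
  [0,0,0,0.004,0,0,0],
  [0,0,0,0.004,0,0,0],
  [0,0,0,0.004,0,0,0],
  [0,0,0,0.004,0,0,0],
  [0,0,0,0.004,0,0,0],
])

```text
time_s: 20.45
ee_pos: [0.6348, -0.1933, 0.0064]
eef_rot: [-3.142, 0.0, 1.55]
force: [0.0, -0.2, -1.4]
grip_width: 0.0298
grip_force: 25.0
```

Emit:
servo_tool([
  [0,0,0,0.004,0,0,0],
  [0,0,0,0.004,0,0,0],
  [0,0,0,0.004,0,0,0],
  [0,0,0,0.004,0,0,0],
  [0,0,0,0.002,0,0,0],
  [0,0,0,0.001,0,0,0],
  [0,0,0,0,0,0,0],
  [0,0,0,0,0,0,0],
])

```text
time_s: 21.45
ee_pos: [0.6349, -0.1933, -0.0122]
eef_rot: [3.141, 0.0, 1.55]
force: [0.5, -0.4, -1.0]
grip_width: 0.03
grip_force: 25.0
```

Emit:
servo_tool([
  [0,0,0,0.0015,0,0,0],
  [0,0,0,0,0,0,0],
  [0,0,0,0,0,0,0],
  [45,0,0,0,0,0,0],
  [45,0,0,0,0,0,0],
  [45,0,0,0,0,0,0],
  [45,0,0,-0.02,0,0,0],
  [45,0,0,-0.05,0,0,0],
])

```text
time_s: 22.45
ee_pos: [0.6338, -0.1929, 0.0562]
eef_rot: [-3.138, -0.001, 1.55]
force: [0.8, -0.1, 1.2]
grip_width: 0.0423
grip_force: 0.0
```

```bash
python3 - <<'E'
from p import *
o=ctrl.get_obs();print(o['force'],o['ee_pos'])
plan([(60,620,-150,85,92,1),(60,474.4,171.4,85,111,7),(60,474.4,171.4,40,111,2)])
E
```

```text
[ 0.76220962 -0.05460066  1.22889707] [ 0.6338112  -0.19292182  0.05615238]
t 22.45 start [ 0.6338 -0.1929  0.0562] [-3.1383e+00 -1.1000e-03  1.5498e+00]
[[60,0.0426,-0.0147,-0.0288,0,0,-0.056],[60,0.0466,-0.0192,0,0,0,-0.047],[60,0.0475,-0.017,0,0,0,-0.047],[60,0.0482,-0.0147,0,0,0,-0.048],[60,0.0489,-0.0124,0,0,0,-0.047],[60,0.0494,-0.0101,0,0,0,-0.048],[60,0.0498,-0.0077,0,0,0,-0.047],[60,0.0501,-0.0053,0,0,0,-0.048]]
[[60,0,0,0.0225,0,0,0.0],[60,0,0,0.0225,0,0,0.0],[60,0,0,0,0,0,0],[60,0,0,0,0,0,0],[60,0,0,0,0,0,0],[60,0,0,0,0,0,0],[60,0,0,0,0,0,0],[60,0,0,0,0,0,0]]
end [474.4 171.4  40. ] 111.02
```

Emit:
servo_tool([
  [60,0.0426,-0.0147,-0.029,0,0,-0.056],
  [60,0.0466,-0.0192,0,0,0,-0.047],
  [60,0.0475,-0.017,0,0,0,-0.047],
  [60,0.0482,-0.0147,0,0,0,-0.048],
  [60,0.0489,-0.0124,0,0,0,-0.047],
  [60,0.0494,-0.0101,0,0,0,-0.048],
  [60,0.0498,-0.0077,0,0,0,-0.047],
  [60,0.0501,-0.0053,0,0,0,-0.048],
])

```text
time_s: 23.45
ee_pos: [0.475, 0.1726, 0.0868]
eef_rot: [3.14, 0.0, 1.939]
force: [0.5, -1.0, -1.0]
grip_width: 0.0564
grip_force: 0.0
```

Emit:
servo_tool([
  [60,0,0,0.0225,0,0,0],
  [60,0,0,0.0225,0,0,0],
  [60,0,0,0,0,0,0],
  [60,0,0,0,0,0,0],
  [60,0,0,0,0,0,0],
  [60,0,0,0,0,0,0],
  [60,0,0,0,0,0,0],
  [60,0,0,0,0,0,0],
])

```text
time_s: 24.45
ee_pos: [0.4754, 0.171, 0.0402]
eef_rot: [3.142, 0.0, 1.938]
force: [0.3, 0.1, -0.5]
grip_width: 0.0566
grip_force: 0.0
```

```bash
python3 - <<'E'
from p import *
wallview()
plan([(60,474.4,171.4,-5,111,2),(60,474.4,171.4,-27,111,3)])
E
```

```text
px [412 199] n 540 c 635.5 -229.9 wh 175.3 31.5 a 88.8 z 60.5 mean [ 634.5 -230.3] rgb [122 108  89]
px [357 200] n 105 c 637.1 -88.4 wh 31.1 28.9 a 88.8 z 60.0 mean [636.9 -87.8] rgb [124 112  92]
t 24.5 start [0.4754 0.171  0.0402] [3.1416 0.     1.9378]
[[60,0.0004,-0.0004,0.0226,0,0,0.0],[60,0.0003,-0.0004,0.0226,0,0,0.0],[60,0,0,0.0073,0,0,0.0],[60,0,0,0.0073,0,0,0.0],[60,0,0,0.0074,0,0,0.0],[60,0,0,0,0,0,0],[60,0,0,0,0,0,0],[60,0,0,0,0,0,0]]
end [474.4 171.4 -27. ] 111.03
```

Emit:
servo_tool([
  [60,0.0004,-0.0004,0.0226,0,0,0],
  [60,0.0003,-0.0004,0.0226,0,0,0],
  [60,0,0,0.01,0,0,0],
  [60,0,0,0.007,0,0,0],
  [60,0,0,0.005,0,0,0],
  [60,0,0,0,0,0,0],
  [0,0,0,0,0,0,0],
  [0,0,0,0,0,0,0],
])

```text
time_s: 25.5
ee_pos: [0.4747, 0.1715, -0.0267]
eef_rot: [3.141, 0.0, 1.938]
force: [0.9, -0.2, 0.5]
grip_width: 0.0399
grip_force: 0.0
```

Emit:
servo_tool([
  [0,0,0,0,0,0,0],
  [0,0,0,0,0,0,0],
  [0,0,0,0,0,0,0],
  [0,0,0,0,0,0,0],
  [0,0,0,0,0,0,0],
  [0,0,0,0,0,0,0],
  [0,0,0,0,0,0,0],
  [0,0,0,0,0,0,0],
])

```text
time_s: 26.5
ee_pos: [0.4745, 0.1714, -0.0269]
eef_rot: [3.141, 0.0, 1.938]
force: [-2.5, -0.1, 5.4]
grip_width: 0.0299
grip_force: 25.0
```

Emit:
servo_tool([
  [0,0,0,-0.03,0,0,0],
  [0,0,0,-0.05,0,0,0],
  [0,0,0,-0.05,0,0,0],
  [0,0,0,0,0,0,0],
  [0,0,0,0,0,0,0],
  [0,0,0,0,0,0,0],
  [0,0,0,0,0,0,0],
  [0,0,0,0,0,0,0],
])

```text
time_s: 27.5
ee_pos: [0.4743, 0.1713, 0.1025]
eef_rot: [-3.141, -0.0, 1.938]
force: [0.1, -0.3, -1.0]
grip_width: 0.0302
grip_force: 25.0
```

```bash
python3 - <<'E'
from p import *
plan([(0,636.5,-122.6,95,88.8,8),(0,636.5,-122.6,50,88.8,3)])
E
```

```text
t 27.5 start [0.4743 0.1713 0.1025] [-3.1407e+00 -1.0000e-04  1.9378e+00]
[[0,-0.0416,0.0057,0.0009,0,0,0.048],[0,-0.0412,0.0077,0.0009,0,0,0.049],[0,-0.0408,0.0098,0.0009,0,0,0.048],[0,-0.0403,0.0117,0.001,0,0,0.049],[0,-0.0397,0.0137,0.0009,0,0,0.048],[0,-0.039,0.0155,0.001,0,0,0.049],[0,-0.0382,0.0174,0.0009,0,0,0.048],[0,-0.0373,0.0193,0.001,0,0,0.049]]
[[0,0,0,0.015,0,0,-0.0],[0,0,0,0.015,0,0,-0.0],[0,0,0,0.015,0,0,-0.0],[0,0,0,0,0,0,0],[0,0,0,0,0,0,0],[0,0,0,0,0,0,0],[0,0,0,0,0,0,0],[0,0,0,0,0,0,0]]
end [ 636.5 -122.6   50. ] 88.79
```

Emit:
servo_tool([
  [0,-0.0416,0.0057,0.001,0,0,0.048],
  [0,-0.0412,0.0077,0.001,0,0,0.049],
  [0,-0.0408,0.0098,0.001,0,0,0.048],
  [0,-0.0403,0.0117,0.001,0,0,0.049],
  [0,-0.0397,0.0137,0.001,0,0,0.048],
  [0,-0.039,0.0155,0.001,0,0,0.049],
  [0,-0.0382,0.0174,0.001,0,0,0.048],
  [0,-0.0373,0.0193,0.001,0,0,0.049],
])

```text
time_s: 28.5
ee_pos: [0.6372, -0.1238, 0.0946]
eef_rot: [-3.141, -0.0, 1.548]
force: [-0.0, 0.8, -0.7]
grip_width: 0.0298
grip_force: 25.0
```

Emit:
servo_tool([
  [0,0,0,0.015,0,0,0],
  [0,0,0,0.015,0,0,0],
  [0,0,0,0.015,0,0,0],
  [0,0,0,0,0,0,0],
  [0,0,0,0,0,0,0],
  [0,0,0,0,0,0,0],
  [0,0,0,0,0,0,0],
  [0,0,0,0,0,0,0],
])

```text
time_s: 29.5
ee_pos: [0.6367, -0.1225, 0.0501]
eef_rot: [3.141, 0.0, 1.55]
force: [0.1, -0.5, -0.8]
grip_width: 0.0298
grip_force: 25.0
```

Emit:
servo_tool([
  [0,0,0,0.012,0,0,0],
  [0,0,0,0.006,0,0,0],
  [0,0,0,0.004,0,0,0],
  [0,0,0,0.004,0,0,0],
  [0,0,0,0.004,0,0,0],
  [0,0,0,0.004,0,0,0],
  [0,0,0,0.004,0,0,0],
  [0,0,0,0.004,0,0,0],
])

```text
time_s: 30.5
ee_pos: [0.6367, -0.1226, 0.0077]
eef_rot: [3.142, 0.0, 1.55]
force: [-0.2, 0.6, -1.0]
grip_width: 0.0297
grip_force: 25.0
```

Emit:
servo_tool([
  [0,0,0,0.004,0,0,0],
  [0,0,0,0.004,0,0,0],
  [0,0,0,0.004,0,0,0],
  [0,0,0,0.004,0,0,0],
  [0,0,0,0.002,0,0,0],
  [0,0,0,0.001,0,0,0],
  [0,0,0,0,0,0,0],
  [0,0,0,0,0,0,0],
])

```text
time_s: 31.5
ee_pos: [0.6368, -0.1226, -0.0109]
eef_rot: [3.141, 0.0, 1.55]
force: [-1.3, -0.6, -1.2]
grip_width: 0.0297
grip_force: 25.0
```

Emit:
servo_tool([
  [0,0,0,0.001,0,0,0],
  [0,0,0,0.001,0,0,0],
  [0,0,0,0,0,0,0],
  [45,0,0,0,0,0,0],
  [45,0,0,0,0,0,0],
  [45,0,0,0,0,0,0],
  [45,0,0,-0.03,0,0,0],
  [45,0,0,-0.06,0,0,0],
])

```text
time_s: 32.5
ee_pos: [0.6353, -0.1222, 0.0757]
eef_rot: [-3.137, -0.001, 1.55]
force: [1.0, -0.4, 0.7]
grip_width: 0.0421
grip_force: 0.0
```

```bash
python3 - <<'E'
from p import *
plan([(60,620,-110,90,88.8,1),(60,470,20,90,60,5),(60,442.2,410.5,90,2.7,8),(60,442.2,410.5,20,2.7,2)])
E
```

```text
t 32.5 start [ 0.6353 -0.1222  0.0757] [-3.1369e+00 -1.1000e-03  1.5498e+00]
[[60,0.0119,-0.0156,-0.0143,0,0,-0.0],[60,0.0254,-0.0305,0,0,0,0.101],[60,0.0221,-0.0329,0,0,0,0.1],[60,0.0187,-0.035,0,0,0,0.101],[60,0.0151,-0.0367,0,0,0,0.1],[60,0.0115,-0.0381,0,0,0,0.101],[60,0.0405,-0.0274,0,0,0,0.125],[60,0.0368,-0.0323,0,0,0,0.125]]
[[60,0.0325,-0.0366,0,0,0,0.125],[60,0.0277,-0.0404,0,0,0,0.125],[60,0.0224,-0.0435,0,0,0,0.125],[60,0.0168,-0.0459,0,0,0,0.125],[60,0.0109,-0.0477,0,0,0,0.125],[60,0.0049,-0.0486,0,0,0,0.125],[60,0,0,0.035,0,0,-0.0],[60,0,-0.0001,0.035,0,0,-0.0]]
end [442.2 410.5  20. ] 2.68
```

Emit:
servo_tool([
  [60,0.0119,-0.0156,-0.0143,0,0,0],
  [60,0.0254,-0.0305,0,0,0,0.101],
  [60,0.0221,-0.0329,0,0,0,0.1],
  [60,0.0187,-0.035,0,0,0,0.101],
  [60,0.0151,-0.0367,0,0,0,0.1],
  [60,0.0115,-0.0381,0,0,0,0.101],
  [60,0.0405,-0.0274,0,0,0,0.125],
  [60,0.0368,-0.0323,0,0,0,0.125],
])

```text
time_s: 33.5
ee_pos: [0.4642, 0.1186, 0.0917]
eef_rot: [3.141, -0.001, 0.792]
force: [0.9, 0.1, 0.1]
grip_width: 0.0565
grip_force: 0.0
```

Emit:
servo_tool([
  [60,0.0325,-0.0366,0,0,0,0.125],
  [60,0.0277,-0.0404,0,0,0,0.125],
  [60,0.0224,-0.0435,0,0,0,0.125],
  [60,0.0168,-0.0459,0,0,0,0.125],
  [60,0.0109,-0.0477,0,0,0,0.125],
  [60,0.0049,-0.0486,0,0,0,0.125],
  [60,0,0,0,0,0,0],
  [60,0,0,0,0,0,0],
])

```text
time_s: 34.5
ee_pos: [0.4435, 0.4096, 0.091]
eef_rot: [3.141, 0.0, 0.048]
force: [-0.2, -1.2, -0.2]
grip_width: 0.0561
grip_force: 0.0
```

```bash
python3 - <<'E'
from p import *
c,P=wallview()
print('beam');show(blobs(c,P,(150,220,190,340),(.0175,.0225),8,.02))
print('lantern');show(blobs(c,P,(285,245,325,285),(.049,.1),10,.055))
v=np.argwhere((c['pixels'][220:340,150:190]@np.array([1,-.2,-.8])>25)); print(v.min(0),v.max(0))
plan([(60,442.2,410.5,0,2.7,2),(60,442.2,410.5,-35,2.7,4)])
E
```

```text
px [363 199] n 210 c 635.6 -98.7 wh 77.5 31.5 a 88.8 z 60.4 mean [ 637.1 -103.8] rgb [122 109  90]
px [411 199] n 526 c 634.2 -229.8 wh 175.3 28.9 a 88.8 z 60.4 mean [ 634.6 -228.1] rgb [122 109  90]
beam
px [166 244] n 154 c 537.5 414.5 wh 47.6 36.9 a 1.2 z 19.9 mean [537.8 415.1] rgb [104  67  37]
px [171 292] n 61 c 410.6 400.3 wh 36.8 18.2 a 1.0 z 20.0 mean [410.5 398.4] rgb [81 50 20]
lantern
px [297 254] n 194 c 498.5 68.3 wh 36.8 36.4 a 19.6 z 55.8 mean [498.6  68.5] rgb [72 69 61]
[14  0] [119  36]
t 34.55 start [0.4437 0.4092 0.0912] [3.1413e+00 2.0000e-04 4.7200e-02]
[[60,-0.0007,-0.0007,0.0456,0,0,0.0],[60,-0.0007,-0.0007,0.0456,0,0,0.0],[60,0,0,0.0087,0,0,0.0],[60,0,0,0.0088,0,0,0.0],[60,0,0,0.0087,0,0,0.0],[60,0,0,0.0088,0,0,0.0],[60,0,0,0,0,0,0],[60,0,0,0,0,0,0]]
end [442.2 410.5 -35. ] 2.71
```

All stone tops read 60.4. The lantern has been knocked aside to (498,68), and I'll measure it again later. Now the beam.

Emit:
servo_tool([
  [60,-0.0007,-0.0007,0.04,0,0,0],
  [60,-0.0007,-0.0007,0.04,0,0,0],
  [60,0,0,0.02,0,0,0],
  [60,0,0,0.01,0,0,0],
  [60,0,0,0.01,0,0,0],
  [60,0,0,0.004,0,0,0],
  [60,0,0,0.002,0,0,0],
  [60,0,0,0,0,0,0],
], force=35)

```text
time_s: 35.55
ee_pos: [0.4422, 0.4116, -0.0344]
eef_rot: [-3.141, -0.0, 0.047]
force: [0.5, 0.1, -0.2]
grip_width: 0.0568
grip_force: 0.0
```

Emit:
servo_tool([
  [0,0,0,0,0,0,0],
  [0,0,0,0,0,0,0],
  [0,0,0,0,0,0,0],
  [0,0,0,0,0,0,0],
  [0,0,0,0,0,0,0],
  [0,0,0,0,0,0,0],
  [0,0,0,0,0,0,0],
  [0,0,0,0,0,0,0],
])

```text
time_s: 36.55
ee_pos: [0.4421, 0.4115, -0.0346]
eef_rot: [-3.141, -0.0, 0.047]
force: [-0.4, 0.8, 5.0]
grip_width: 0.0354
grip_force: 35.0
```

```bash
python3 - <<'E'
from p import *
plan([(0,442.1,411.5,90,2.7,4),(0,440,200,95,45,5),(0,480,0,95,80,5),(0,635,-193.4,95,88.8,7)])
E
```

```text
t 36.55 start [ 0.4421  0.4115 -0.0346] [-3.1414e+00 -2.0000e-04  4.6800e-02]
[[0,0,0,-0.0311,0,0,-0.0],[0,0,0,-0.0312,0,0,-0.0],[0,0,0,-0.0311,0,0,-0.0],[0,0,0,-0.0312,0,0,-0.0],[0,-0.0024,0.0422,-0.001,0,0,-0.148],[0,-0.0086,0.0414,-0.001,0,0,-0.148],[0,-0.0146,0.0397,-0.001,0,0,-0.148],[0,-0.0203,0.0371,-0.001,0,0,-0.147]]
[[0,-0.0256,0.0338,-0.001,0,0,-0.148],[0,-0.0226,0.0339,0,0,0,-0.122],[0,-0.0266,0.0309,0,0,0,-0.122],[0,-0.0302,0.0275,0,0,0,-0.122],[0,-0.0333,0.0236,0,0,0,-0.122],[0,-0.0359,0.0193,0,0,0,-0.122],[0,-0.0234,0.0266,0,0,0,-0.022],[0,-0.0239,0.0261,0,0,0,-0.022]]
[[0,-0.0245,0.0256,0,0,0,-0.022],[0,-0.0251,0.025,0,0,0,-0.022],[0,-0.0256,0.0245,0,0,0,-0.022],[0,-0.0261,0.0239,0,0,0,-0.022],[0,-0.0266,0.0232,0,0,0,-0.022],[0,0,0,0,0,0,0],[0,0,0,0,0,0,0],[0,0,0,0,0,0,0]]
end [ 635.  -193.4   95. ] 88.8
```

Emit:
servo_tool([
  [0,0,0,-0.031,0,0,0],
  [0,0,0,-0.031,0,0,0],
  [0,0,0,-0.031,0,0,0],
  [0,0,0,-0.031,0,0,0],
  [0,-0.0024,0.0422,-0.001,0,0,-0.148],
  [0,-0.0086,0.0414,-0.001,0,0,-0.148],
  [0,-0.0146,0.0397,-0.001,0,0,-0.148],
  [0,-0.0203,0.0371,-0.001,0,0,-0.147],
])

```text
time_s: 37.55
ee_pos: [0.44, 0.2408, 0.0928]
eef_rot: [-3.141, 0.001, 0.643]
force: [1.9, 0.2, -1.4]
grip_width: 0.0356
grip_force: 35.0
```

Emit:
servo_tool([
  [0,-0.0256,0.0338,-0.001,0,0,-0.148],
  [0,-0.0226,0.0339,0,0,0,-0.122],
  [0,-0.0266,0.0309,0,0,0,-0.122],
  [0,-0.0302,0.0275,0,0,0,-0.122],
  [0,-0.0333,0.0236,0,0,0,-0.122],
  [0,-0.0359,0.0193,0,0,0,-0.122],
  [0,-0.0234,0.0266,0,0,0,-0.022],
  [0,-0.0239,0.0261,0,0,0,-0.022],
])

```text
time_s: 38.55
ee_pos: [0.5245, -0.0565, 0.0939]
eef_rot: [-3.141, -0.0, 1.44]
force: [0.1, 0.9, -1.9]
grip_width: 0.0361
grip_force: 35.0
```

Emit:
servo_tool([
  [0,-0.0245,0.0256,0,0,0,-0.022],
  [0,-0.0251,0.025,0,0,0,-0.022],
  [0,-0.0256,0.0245,0,0,0,-0.022],
  [0,-0.0261,0.0239,0,0,0,-0.022],
  [0,-0.0266,0.0232,0,0,0,-0.022],
  [0,0,0,0,0,0,0],
  [0,0,0,0,0,0,0],
  [0,0,0,0,0,0,0],
])

```text
time_s: 39.55
ee_pos: [0.6346, -0.1927, 0.0943]
eef_rot: [-3.141, -0.0, 1.55]
force: [-0.3, -0.2, -1.3]
grip_width: 0.0358
grip_force: 35.0
```

```bash
python3 - <<'E'
from p import *
c=shot('top');s=shot('side');P=cloud(c);o=ctrl.get_obs();print(o['ee_pos'],o['eef_rot'],o['grip_width'])
print('beam top z ~',o['ee_pos'][2]+.0346+.02)
show(blobs(c,P,(330,150,480,240),(.145,.156),8,.15)); print('pil');show(blobs(c,P,(330,150,480,240),(.089,.096),8,.092))
cv2.imwrite('pics/c7.png',np.hstack([cv2.resize(s['pixels'][230:400,330:480,::-1],(400,453)),cv2.copyMakeBorder(cv2.resize(c['pixels'][160:260,330:480,::-1],(400,267)),0,186,0,0,0)]))
E
```

```text
[ 0.63474336 -0.1928758   0.09453903] [3.14138750e+00 3.18109414e-05 1.55034430e+00] 0.035817828054403866
beam top z ~ 0.14913902635526025
px [367 191] n 385 c 636.1 -111.8 wh 72.5 37.0 a 88.8 z 149.7 mean [ 637.1 -107.4] rgb [117  74  35]
px [433 186] n 17 c 645.1 -267.2 wh 7.2 12.5 a 87.3 z 149.3 mean [ 646.1 -266.1] rgb [129  94  57]
px [450 192] n 96 c 632.2 -306.2 wh 19.2 37.0 a 87.0 z 149.9 mean [ 630.3 -307.2] rgb [102  65  35]
pil
px [344 197] n 156 c 638.4 -55.0 wh 27.7 38.6 a 88.6 z 92.5 mean [638.1 -54.6] rgb [164 154 125]
px [456 198] n 118 c 632.5 -332.4 wh 30.1 39.3 a 87.1 z 92.0 mean [ 629.3 -335.2] rgb [160 149 122]
```

View pics/c7.png

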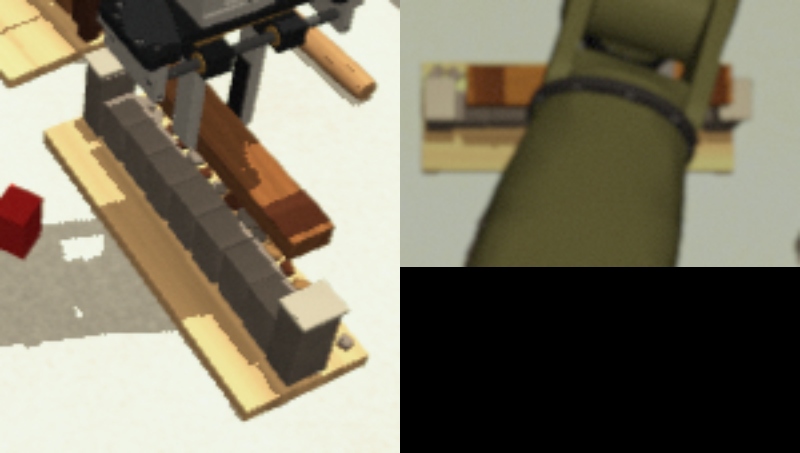

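The row is complete and flush, with the beam level above it. Before lowering it, I cross-check its endwise centring in the side view.

```bash
python3 - <<'E'
from p import *
s=load('side');P=cloud(s);c=load('top');T=cloud(c)
u=np.array([np.cos(np.radians(88.8)),np.sin(np.radians(88.8))])
for n,Q in(('side',P),('top',T)):
  X=(Q[...,0]-.635); Y=(Q[...,1]+.1934); yy=X*u[0]+Y*u[1]; xx=X*u[1]-Y*u[0]
  near=(abs(xx)<.03)
  b=near&(Q[...,2]>.146)&(Q[...,2]<.154)&(abs(yy)<.14); v=yy[b]*1000
  print(n,'beam yy min/max',np.percentile(v,[0,.5,2,98,99.5,100]).round(1),b.sum())
  # -y end face of beam (vertical face)
  e=near&(abs(xx)<.015)&(Q[...,2]>.132)&(Q[...,2]<.146)&(yy<-.10)&(yy>-.14); print(' end face',np.median(yy[e])*1000 if e.any() else None,e.sum())
  for sg in(-1,1):
    p=near&(abs(xx)<.02)&(Q[...,2]>.088)&(Q[...,2]<.096)&(yy*sg>.115)&(yy*sg<.16); v=yy[p]*1000
    if p.any(): print(' pillar',sg,np.percentile(v,[1,5,50,95,99]).round(1),p.sum())
E
```

```text
side beam yy min/max [-122.2 -121.4 -120.2   39.3   47.8   64.9] 1118
 end face -121.15770254646208 61
 pillar -1 [-153.2 -152.6 -139.5 -125.5 -123.8] 281
 pillar 1 [123.4 125.3 138.4 153.2 155.9] 93
top beam yy min/max [-122.8 -122.  -120.3  117.6  117.9  117.9] 439
 end face -114.36037963137261 8
 pillar -1 [-154.4 -153.2 -142.8 -125.6 -124. ] 120
 pillar 1 [124.5 124.6 137.3 152.3 152.4] 165
```

Side says the beam is 0.7 mm towards −y, top says 2.2 mm. I'll split the difference and shift it +1.4 mm along the wall, then lower it.

Emit:
servo_tool([
  [0,0.0014,0.0003,0.015,0,0,0],
  [0,0,0,0.012,0,0,0],
  [0,0,0,0.004,0,0,0],
  [0,0,0,0.004,0,0,0],
  [0,0,0,0.004,0,0,0],
  [0,0,0,0.004,0,0,0],
  [0,0,0,0.004,0,0,0],
  [0,0,0,0.004,0,0,0],
])

```text
time_s: 40.65
ee_pos: [0.6352, -0.1921, 0.043]
eef_rot: [-3.142, 0.0, 1.55]
force: [0.0, -0.7, -1.2]
grip_width: 0.0352
grip_force: 35.0
```

Emit:
servo_tool([
  [0,0,0,0.004,0,0,0],
  [0,0,0,0.004,0,0,0],
  [0,0,0,0.003,0,0,0],
  [0,0,0,0.002,0,0,0],
  [0,0,0,0.002,0,0,0],
  [0,0,0,0.001,0,0,0],
  [0,0,0,0,0,0,0],
  [0,0,0,0,0,0,0],
])

```text
time_s: 41.65
ee_pos: [0.6353, -0.1921, 0.0274]
eef_rot: [3.141, 0.0, 1.55]
force: [1.1, 0.3, -1.8]
grip_width: 0.0359
grip_force: 35.0
```

Emit:
servo_tool([
  [0,0,0,0.001,0,0,0],
  [0,0,0,0.001,0,0,0],
  [0,0,0,0.0003,0,0,0],
  [0,0,0,0,0,0,0],
  [0,0,0,0,0,0,0],
  [0,0,0,0,0,0,0],
  [0,0,0,0,0,0,0],
  [0,0,0,0,0,0,0],
])

```text
time_s: 42.65
ee_pos: [0.6352, -0.1921, 0.0254]
eef_rot: [3.141, 0.0, 1.55]
force: [-4.0, 1.3, 5.5]
grip_width: 0.0359
grip_force: 35.0
```

Emit:
servo_tool([
  [52,0,0,0,0,0,0],
  [52,0,0,0,0,0,0],
  [52,0,0,0,0,0,0],
  [52,0,0,0,0,0,0],
  [52,0,0,-0.015,0,0,0],
  [52,0,0,-0.03,0,0,0],
  [52,0,0,-0.04,0,0,0],
  [52,0,0,0,0,0,0],
])

```text
time_s: 43.65
ee_pos: [0.6369, -0.1926, 0.1147]
eef_rot: [3.135, 0.002, 1.55]
force: [-0.2, -0.0, -0.3]
grip_width: 0.0491
grip_force: 0.0
```

```bash
python3 - <<'E'
from p import *
plan([(80,600,-160,115,70,2),(80,470,-80,115,18,5)])
E
```

```text
t 43.65 start [ 0.6369 -0.1926  0.1147] [3.1351e+00 2.2000e-03 1.5498e+00]
[[80,0.0159,-0.0188,-0.0002,0,0,0.164],[80,0.0127,-0.0211,-0.0001,0,0,0.164],[80,0.0061,-0.0299,0,0,0,0.182],[80,0.0006,-0.0305,0,0,0,0.181],[80,-0.0049,-0.0301,0,0,0,0.182],[80,-0.0102,-0.0288,0,0,0,0.181],[80,-0.0152,-0.0265,0,0,0,0.182],[80,0,0,0,0,0,0]]
end [470. -80. 115.] 17.98
```

Emit:
servo_tool([
  [80,0.0159,-0.0188,0,0,0,0.164],
  [80,0.0127,-0.0211,0,0,0,0.164],
  [80,0.0061,-0.0299,0,0,0,0.182],
  [80,0.0006,-0.0305,0,0,0,0.181],
  [80,-0.0049,-0.0301,0,0,0,0.182],
  [80,-0.0102,-0.0288,0,0,0,0.181],
  [80,-0.0152,-0.0265,0,0,0,0.182],
  [80,0,0,0,0,0,0],
])

```text
time_s: 44.65
ee_pos: [0.4674, -0.0787, 0.1102]
eef_rot: [-3.142, 0.0, 0.313]
force: [0.5, 0.4, -0.8]
grip_width: 0.0754
grip_force: 0.0
```

```bash
python3 - <<'E'
from p import *
c=shot('top');s=shot('side');P=cloud(c)
print('beam on wall');show(blobs(c,P,(330,150,480,240),(.077,.083),8,.08))
print('lantern');show(blobs(c,P,(275,235,330,290),(.049,.053),10,.05));show(blobs(c,P,(275,235,330,290),(.055,.1),10,.055))
print('bail');show(blobs(c,P,(275,235,330,290),(.075,.1),2,.088))
# hooks: thin dark blobs in front of wall at ~160 high
L0=load('top')
for k,(a,b) in enumerate(((195,215),(230,250),(272,292))):
    m=np.zeros((480,640),bool); m[186:214,a:b]=True
    m&=(P[...,2]>.150)&(P[...,2]<.178)
    vu=np.argwhere(m)
    if len(vu)<8: print(k,len(vu));continue
    W=ray(c,vu[:,::-1],.160)[:,:2]*1000; vx,vy,x0,y0=cv2.fitLine(W[W[:,0]<648].astype(np.float32),2,0,.01,.01).ravel()
    print('hook',k,len(vu),'xmin %.1f xmax %.1f ang %.2f'%(W[:,0].min(),W[:,0].max(),np.degrees(np.arctan2(vy,vx))),'y at 605 %.1f, at 640 %.1f'%(y0+(605-x0)*vy/vx,y0+(640-x0)*vy/vx), 'zs',P[m][np.argsort(P[m][:,0])][:5,2].round(3))
cv2.imwrite('pics/c8.png',np.hstack([cv2.resize(c['pixels'][160:290,185:335,::-1],(400,347),interpolation=cv2.INTER_CUBIC),cv2.resize(s['pixels'][130:260,250:400,::-1],(400,347),interpolation=cv2.INTER_CUBIC)]))
E
```

```text
beam on wall
px [399 198] n 935 c 634.3 -196.2 wh 243.7 36.3 a 88.8 z 80.4 mean [ 635.5 -194. ] rgb [117  73  32]
lantern
px [295 261] n 17 c 486.4 73.5 wh 14.4 17.1 a 21.0 z 51.0 mean [482.9  74.2] rgb [64 61 55]
px [297 254] n 105 c 498.3 69.0 wh 30.6 30.3 a 13.0 z 59.4 mean [499.2  68.3] rgb [74 71 63]
bail
px [296 253] n 20 c 499.2 68.3 wh 4.1 29.1 a 19.6 z 88.7 mean [499.   68.2] rgb [104 100  86]
hook 0 51 xmin 589.3 xmax 655.3 ang 2.49 y at 605 273.2, at 640 274.7 zs [0.17  0.17  0.167 0.163 0.164]
hook 1 42 xmin 594.8 xmax 653.4 ang 3.28 y at 605 185.0, at 640 187.0 zs [0.168 0.17  0.172 0.166 0.163]
hook 2 32 xmin 600.2 xmax 651.6 ang 1.99 y at 605 97.4, at 640 98.6 zs [0.168 0.171 0.165 0.167 0.162]
```

View pics/c8.png

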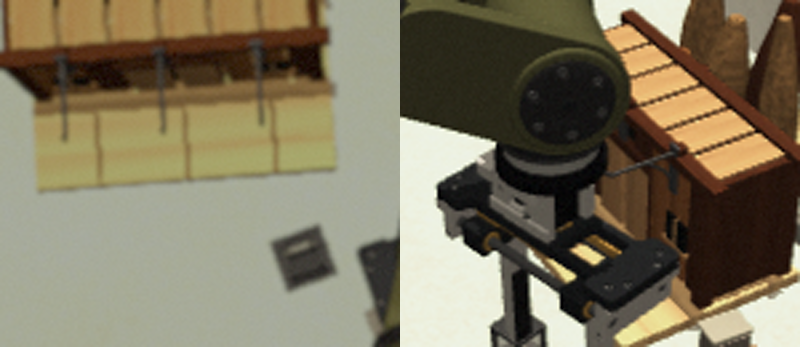

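The beam lies flat with its top at 80.4, and the lantern now stands upright at (297,254) in the top image. Its bail runs across at 19.6°. Next I pick the lantern up.

```bash
python3 - <<'E'
from p import *
plan([(80,498.8,68.5,85,19.6,4),(80,498.8,68.5,60,19.6,2)])
E
```

```text
t 44.75 start [ 0.4688 -0.0796  0.1103] [ 3.1412e+00 -6.0000e-04  3.1640e-01]
[[80,0.0187,-0.0328,0.0063,0,0,-0.006],[80,0.0188,-0.0327,0.0063,0,0,-0.007],[80,0.0191,-0.0326,0.0063,0,0,-0.006],[80,0.0192,-0.0326,0.0064,0,0,-0.007],[80,0,0,0.0125,0,0,0.0],[80,0,0,0.0125,0,0,0.0],[80,0,0,0,0,0,0],[80,0,0,0,0,0,0]]
end [498.7  68.5  60. ] 19.62
```

Emit:
servo_tool([
  [80,0.0187,-0.0328,0.0063,0,0,-0.006],
  [80,0.0188,-0.0327,0.0063,0,0,-0.007],
  [80,0.0191,-0.0326,0.0063,0,0,-0.006],
  [80,0.0192,-0.0326,0.0064,0,0,-0.007],
  [80,0,0,0.01,0,0,0],
  [80,0,0,0,0,0,0],
  [80,0,0,0,0,0,0],
  [80,0,0,0,0,0,0],
], force=15)

```text
time_s: 45.75
ee_pos: [0.499, 0.0679, 0.075]
eef_rot: [3.141, -0.001, 0.339]
force: [-0.3, -0.8, 0.3]
grip_width: 0.075
grip_force: 0.0
```

```bash
python3 - <<'E'
from p import *
plan([(80,498.8,68.5,10,19.6,4),(80,498.8,68.5,-28,19.6,4)])
E
```

```text
t 45.75 start [0.499  0.0679 0.075 ] [ 3.1414e+00 -5.0000e-04  3.3900e-01]
[[80,0,-0.0001,0.0163,0,0,-0.001],[80,0,-0.0002,0.0162,0,0,-0.001],[80,0,-0.0001,0.0163,0,0,-0.001],[80,0,-0.0002,0.0162,0,0,-0.0],[80,0,0,0.0095,0,0,-0.0],[80,0,0,0.0095,0,0,-0.0],[80,0,0,0.0095,0,0,-0.0],[80,0,0,0.0095,0,0,-0.0]]
end [498.8  68.5 -28. ] 19.6
```

Emit:
servo_tool([
  [80,0,-0.0006,0.02,0,0,-0.003],
  [80,0,0,0.02,0,0,0],
  [80,0,0,0.02,0,0,0],
  [80,0,0,0.015,0,0,0],
  [80,0,0,0.015,0,0,0],
  [80,0,0,0.008,0,0,0],
  [80,0,0,0.005,0,0,0],
  [80,0,0,0,0,0,0],
])

```text
time_s: 46.75
ee_pos: [0.4986, 0.0692, -0.0284]
eef_rot: [-3.142, 0.0, 0.343]
force: [-0.8, 0.1, -0.3]
grip_width: 0.075
grip_force: 0.0
```

Emit:
servo_tool([
  [0,0,0,0,0,0,0],
  [0,0,0,0,0,0,0],
  [0,0,0,0,0,0,0],
  [0,0,0,0,0,0,0],
  [0,0,0,0,0,0,0],
  [0,0,0,0,0,0,0],
  [0,0,0,0,0,0,0],
  [0,0,0,0,0,0,0],
])

```text
time_s: 47.75
ee_pos: [0.4986, 0.0692, -0.0283]
eef_rot: [3.142, -0.0, 0.343]
force: [-0.6, 0.8, 2.3]
grip_width: 0.0361
grip_force: 15.0
```

```bash
python3 - <<'E'
from p import *
plan([(0,498.6,69.2,62.5,19.6,5),(0,560,94.8,62.5,3.2,5)])
E
```

```text
t 47.75 start [ 0.4986  0.0692 -0.0283] [ 3.1416e+00 -1.0000e-04  3.4280e-01]
[[0,0,0,-0.0182,0,0,0.0],[0,0,0,-0.0181,0,0,0.0],[0,0,0,-0.0182,0,0,0.0],[0,0,0,-0.0181,0,0,0.0],[0,0,0,-0.0182,0,0,0.001],[0,0.0133,-0.0007,0,0,0,0.057],[0,0.0132,-0.0015,0,0,0,0.057],[0,0.0131,-0.0022,0,0,0,0.057]]
[[0,0.013,-0.003,0,0,0,0.057],[0,0.0128,-0.0036,0,0,0,0.058],[0,0,0,0,0,0,0],[0,0,0,0,0,0,0],[0,0,0,0,0,0,0],[0,0,0,0,0,0,0],[0,0,0,0,0,0,0],[0,0,0,0,0,0,0]]
end [560.   94.7  62.5] 3.2
```

Emit:
servo_tool([
  [0,0,0,-0.0182,0,0,0],
  [0,0,0,-0.0182,0,0,0],
  [0,0,0,-0.0182,0,0,0],
  [0,0,0,-0.0181,0,0,0],
  [0,0,0,-0.0181,0,0,0.001],
  [0,0.0133,-0.0007,0,0,0,0.057],
  [0,0.0132,-0.0015,0,0,0,0.057],
  [0,0.0131,-0.0022,0,0,0,0.057],
])

```text
time_s: 48.75
ee_pos: [0.5356, 0.0847, 0.0622]
eef_rot: [3.142, 0.0, 0.169]
force: [-0.0, 0.2, -0.2]
grip_width: 0.0359
grip_force: 15.0
```

Emit:
servo_tool([
  [0,0.013,-0.003,0,0,0,0.057],
  [0,0.0128,-0.0036,0,0,0,0.058],
  [0,0,0,0,0,0,0],
  [0,0,0,0,0,0,0],
  [0,0,0,0,0,0,0],
  [0,0,0,0,0,0,0],
  [0,0,0,0,0,0,0],
  [0,0,0,0,0,0,0],
])

```text
time_s: 49.75
ee_pos: [0.5599, 0.0947, 0.0625]
eef_rot: [-3.142, -0.0, 0.056]
force: [1.1, -0.0, -1.1]
grip_width: 0.0358
grip_force: 15.0
```

```bash
python3 - <<'E'
from p import *
s=shot('side');c=shot('top');P=cloud(s);o=ctrl.get_obs();print(o['ee_pos'],o['eef_rot'],o['grip_width'])
cv2.imwrite('pics/c9.png',cv2.resize(s['pixels'][140:270,280:440,::-1],(720,585),interpolation=cv2.INTER_CUBIC))
E
```

```text
[0.55992776 0.09474023 0.06244013] [-3.14158812e+00  8.33387712e-06  5.58643758e-02] 0.035913752145429065
```

View pics/c9.png

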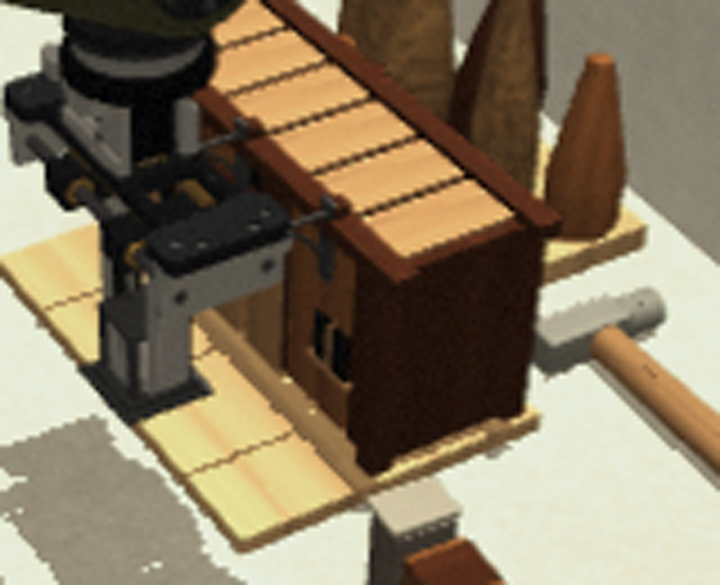

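The lantern is held upright in front of hook 2, but the gripper hides the bail in this view. I thread it along the arm in small steps while watching the force.

Emit:
servo_tool([
  [0,0.006,0,0,0,0,0],
  [0,0.006,0,0,0,0,0],
  [0,0.006,0,0,0,0,0],
  [0,0.006,0,0,0,0,0],
  [0,0.006,0,0,0,0,0],
  [0,0.005,0,0,0,0,0],
  [0,0.005,0,0,0,0,0],
  [0,0,0,0,0,0,0],
])

```text
time_s: 50.85
ee_pos: [0.6001, 0.097, 0.0624]
eef_rot: [3.142, 0.0, 0.056]
force: [-1.1, 0.1, -0.6]
grip_width: 0.0361
grip_force: 15.0
```

Emit:
servo_tool([
  [0,0.005,0,0,0,0,0],
  [0,0.005,0,0,0,0,0],
  [0,0.005,0,0,0,0,0],
  [0,0.004,0,0,0,0,0],
  [0,0,0,0,0,0,0],
  [0,0,0,0,0,0,0],
  [0,0,0,0,0,0,0],
  [0,0,0,0,0,0,0],
])

```text
time_s: 51.85
ee_pos: [0.6188, 0.098, 0.0625]
eef_rot: [-3.142, -0.0, 0.056]
force: [0.8, 0.8, -0.5]
grip_width: 0.0356
grip_force: 15.0
```

Emit:
servo_tool([
  [0,0,0,0.003,0,0,0],
  [0,0,0,0.003,0,0,0],
  [0,0,0,0.003,0,0,0],
  [0,0,0,0.002,0,0,0],
  [0,0,0,0.002,0,0,0],
  [0,0,0,0.001,0,0,0],
  [0,0,0,0.001,0,0,0],
  [0,0,0,0,0,0,0],
])

```text
time_s: 52.85
ee_pos: [0.6189, 0.098, 0.0475]
eef_rot: [3.142, -0.0, 0.056]
force: [-0.1, 0.1, -0.4]
grip_width: 0.0358
grip_force: 15.0
```

```bash
python3 - <<'E'
from p import *
s=shot('side');o=ctrl.get_obs();print(o['ee_pos'],o['force'],o['moment'])
E
```

```text
[0.61891199 0.09803382 0.04754794] [ 0.26633904 -0.36956435  0.1940757 ] [ 0.01366998 -0.01564444 -0.00771194]
```

Emit:
servo_tool([
  [0,0,0,0.0005,0,0,0],
  [0,0,0,0.0005,0,0,0],
  [0,0,0,0.0005,0,0,0],
  [0,0,0,0.0005,0,0,0],
  [0,0,0,0,0,0,0],
  [0,0,0,0,0,0,0],
  [0,0,0,0,0,0,0],
  [0,0,0,0,0,0,0],
])

```text
time_s: 53.9
ee_pos: [0.6193, 0.0981, 0.0467]
eef_rot: [-3.142, -0.002, 0.056]
force: [-3.3, -0.9, 9.2]
grip_width: 0.036
grip_force: 15.0
```

The upward force of 9 N shows the bail bears on the arm. I relieve it slightly, release, and rise out.

Emit:
servo_tool([
  [0,0,0,-0.001,0,0,0],
  [0,0,0,0,0,0,0],
  [45,0,0,0,0,0,0],
  [45,0,0,0,0,0,0],
  [75,0,0,0,0,0,0],
  [75,0,0,0,0,0,0],
  [75,0,0,0,0,0,0],
  [75,0,0,0,0,0,0],
])

```text
time_s: 54.9
ee_pos: [0.6188, 0.098, 0.0464]
eef_rot: [3.142, 0.0, 0.056]
force: [-0.2, 0.3, -0.1]
grip_width: 0.0702
grip_force: 0.0
```

Emit:
servo_tool([
  [75,0,0,0,0,0,0],
  [75,0,0,0,0,0,0],
  [75,0,0,-0.02,0,0,0],
  [75,0,0,-0.03,0,0,0],
  [75,0,0,-0.03,0,0,0],
  [75,0,0,-0.03,0,0,0],
  [75,0,0,-0.03,0,0,0],
  [75,0,0,0,0,0,0],
])

```text
time_s: 55.9
ee_pos: [0.6198, 0.0981, 0.1887]
eef_rot: [-3.141, -0.004, 0.056]
force: [-0.5, -0.1, 0.4]
grip_width: 0.0705
grip_force: 0.0
```

```bash
python3 - <<'E'
from p import *
plan([(75,470,-100,190,3.2,6)])
E
```

```text
t 55.9 start [0.6198 0.0981 0.1887] [-3.1414 -0.0041  0.0558]
[[75,-0.0268,0.0316,-0.0002,0,0,-0.0],[75,-0.0268,0.0316,-0.0002,0,0,-0.0],[75,-0.0267,0.0316,-0.0002,0,0,-0.0],[75,-0.0268,0.0315,-0.0002,0,0,-0.0],[75,-0.0267,0.0316,-0.0002,0,0,-0.0],[75,-0.0268,0.0315,-0.0003,0,0,-0.0],[75,0,0,0,0,0,0],[75,0,0,0,0,0,0]]
end [ 470. -100.  190.] 3.2
```

Emit:
servo_tool([
  [75,-0.0265,0.0434,0,0,0,0],
  [75,-0.0265,0.0434,0,0,0,0],
  [75,-0.0265,0.0434,0,0,0,0],
  [75,-0.0265,0.0434,0,0,0,0],
  [75,-0.0265,0.0434,0,0,0,0],
  [75,-0.0265,0.0434,0,0,0,0],
  [75,-0.0265,0.0434,0,0,0,0],
  [75,-0.0265,0.0434,0,0,0,0],
])

```text
time_s: 56.9
ee_pos: [0.4252, -0.2615, 0.1853]
eef_rot: [-3.141, 0.001, 0.056]
force: [1.2, 0.0, 0.1]
grip_width: 0.0703
grip_force: 0.0
```

Emit:
servo_tool([
  [75,-0.0265,0.0434,0,0,0,0],
  [75,-0.0265,0.0434,0,0,0,0],
  [75,0,0,0,0,0,0],
  [75,0,0,0,0,0,0],
  [75,0,0,0,0,0,0],
  [75,0,0,0,0,0,0],
  [75,0,0,0,0,0,0],
  [75,0,0,0,0,0,0],
])

```text
time_s: 57.9
ee_pos: [0.3786, -0.3499, 0.1864]
eef_rot: [3.142, -0.0, 0.056]
force: [0.4, -0.2, 0.8]
grip_width: 0.0703
grip_force: 0.0
```

```bash
python3 - <<'E'
from p import *
s=shot('side');c=shot('top');P=cloud(c)
print('beam');show(blobs(c,P,(330,150,480,240),(.077,.083),8,.08))
print('lantern foot/roof');show(blobs(c,P,(255,180,310,232),(.115,.150),8,.136))
print('others');show(blobs(c,P,(225,235,470,335),(.012,.06),20));show(blobs(c,P,(470,220,515,270),(.02,.14),8))
cv2.imwrite('pics/c10.png',np.hstack([cv2.resize(s['pixels'][130:290,280:440,::-1],(400,400),interpolation=cv2.INTER_CUBIC),cv2.resize(c['pixels'][150:310,220:380,::-1],(400,400),interpolation=cv2.INTER_CUBIC)]))
E
```

```text
beam
px [400 198] n 965 c 634.3 -196.2 wh 243.7 36.3 a 88.8 z 80.6 mean [ 635.5 -197.3] rgb [119  74  32]
lantern foot/roof
px [264 182] n 70 c 668.4 137.9 wh 53.9 10.0 a 88.8 z 123.0 mean [669.5 142.5] rgb [47 27 11]
px [284 180] n 9 c 671.2 92.5 wh 12.2 2.5 a 88.8 z 121.2 mean [671.7  93.7] rgb [48 35 26]
px [278 197] n 16 c 630.7 108.9 wh 7.1 12.3 a 17.7 z 129.4 mean [631.  109.1] rgb [75 70 60]
px [284 203] n 171 c 616.9 96.4 wh 36.3 36.7 a 3.7 z 130.7 mean [614.   94.5] rgb [64 61 54]
others
px [372 250] n 182 c 507.7 -123.0 wh 34.9 34.5 a 32.5 z 45.4 mean [ 507.5 -123.4] rgb [158  48  38]
px [276 310] n 234 c 360.5 127.5 wh 64.7 64.3 a 89.4 z 20.2 mean [360.3 127.2] rgb [140 117  83]
px [445 310] n 401 c 350.0 -307.0 wh 39.9 67.1 a 7.6 z 25.7 mean [ 350.1 -307.2] rgb [92 68 38]
px [237 310] n 228 c 359.2 220.8 wh 43.2 37.6 a 88.9 z 51.2 mean [359.6 221.3] rgb [158 160 155]
px [396 307] n 357 c 362.7 -156.4 wh 157.1 23.0 a 88.9 z 22.4 mean [ 361.3 -182.3] rgb [60 59 52]
px [491 250] n 405 c 498.4 -421.1 wh 46.6 64.8 a 23.4 z 78.2 mean [ 497.7 -419.7] rgb [124  98  83]
```

View pics/c10.png

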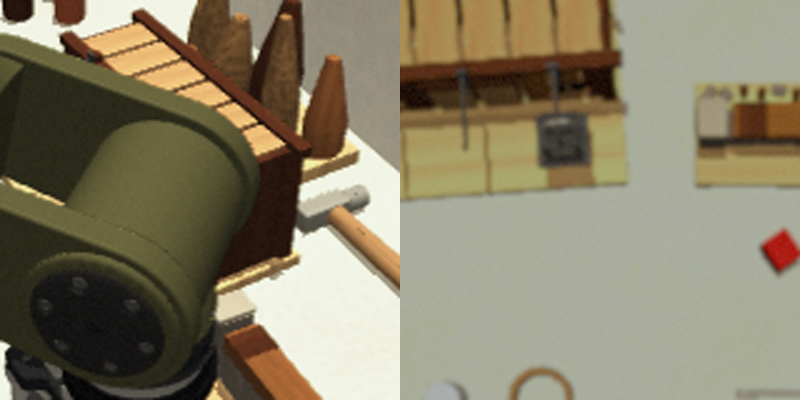

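The lantern hangs level on hook 2, centred at (617,97) with its roof near the expected height. The beam is flat at 80.6, and the other things are unmoved. I'm handing in.

```bash
python3 -c "
from station import ctrl
print(ctrl.hand_in())"
```

```text
the job is handed in; nothing more can be done
None
```

I set the three stones flush in the wall gaps, laid the wall plate flat between the pillars, hung the one lantern on the stable's hook, left the other things in place, and handed the job in at about 58 s; it returned no verdict.

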